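Make up the stitching kit and the repair kit

TASK

Make up the two work kits from the stock on the bench. In the three-bay tray stand the large thread spool in the middle bay, the tape roll in one end bay and the round tin in the other; in the two-bay tray stand the small thread spool in one bay and the wooden block, cork side down as it is now, in the other. Everything stands upright and flat on its bay's floor, and the glue jar and the awl cup stay where they are.

Things in the scene. Friction and masses are not known exactly. Their poses are not given: they have to be found in the camera images.
- tray3: Long low grey plastic tray with three equal square bays in a row, 256 x 88 mm, 14 mm high. Fixed to the table. The body's origin is the centre of its underside; z is up, y runs along the row of bays, x across it; it is turned up to 0.2 rad about z. Floor 4 mm thick, rim and dividers 4 mm thick rising to 14 mm above the table (10 mm above the floor). Each bay is 80 x 80 mm inside; the bay centres are at y = -84, 0 and +84 mm.
- tray2: Shorter low grey plastic tray with two square bays, 172 x 88 mm, 14 mm high. Fixed to the table. The body's origin is the centre of its underside; z is up, y runs along the row of bays, x across it; it is turned up to 0.2 rad about z. Floor, rim, dividers and bay size as in the three-bay tray; the bay centres are at y = -42 and +42 mm.
- spool_big_mid (a point): Large thread spool: thin wooden discs at top and bottom, grey-white thread wound flush with them, so a plain upright cylinder 52 mm in diameter, 60 mm tall, about 120 g; a small dark hole in the top. Its point is on its axis, half-way up; it stands upright on the table with z up.
- spool_small_mid (a point): Small thread spool, of the same make: cylinder 34 mm in diameter, 42 mm tall, about 40 g. Its point is on its axis, half-way up; it stands upright on the table with z up.
- roll_mid (a point): Roll of cream paper tape with a brown cardboard core, lying flat with its hole upward: 62 mm outside diameter, 38 mm hole right through, 48 mm tall, about 90 g. Its point is on its axis, half-way up; it stands upright on the table with z up.
- tin_mid (a point): Closed round metal tin with a flat metal lid: 50 mm in diameter, 36 mm tall, about 110 g. Its point is on its axis, half-way up; it stands upright on the table with z up.
- block_mid (a point): Dark wooden sanding block with rounded edges and a brown cork sole underneath: 40 mm along its x, 60 mm along its y, 40 mm tall, about 70 g. Its point is its centre; z is up and x is turned up to 0.4 rad from the world's x.
- jar_mid (a point): Bystander, loose, to be left alone: amber glue jar with a black cap and a paper label, 52 mm in diameter, 75 mm tall. Its point is on its axis, half-way up; it stands upright on the table with z up.
- cup_mid (a point): Bystander, loose, to be left alone: blue metal cup, 56 mm in diameter, 55 mm tall, with three dark awl handles standing in it up to 80 mm above the table. Its point is on its axis, 30 mm above the table.

How it is judged:
By the outcome, as a careful person would: the job done as asked, in the order asked, and still so for the second after the job is handed in, with the robot touching nothing.
It also fails if it takes over 120 s, if anything falls off the work surface, if the arm or the gripper's body presses on something with over 40 N, if the wrist force passes 120 N, or if a joint passes its speed limit or range.

ROBOT

A 7-joint arm with a two-finger parallel gripper is mounted at the origin on the work surface. World frame = base frame: x ahead of the robot, y to its left, z up, the work surface at z = 0. Lengths are in m, angles in rad, forces in N, time in s.
With the tool pointing down it reaches from about 0.4 to 0.925 m from the base axis. Payload 4.1 kg.
Tool frame: the origin (TCP) lies at the very end of the fingers, on their centre line; the grasp point (between the pads) lies 19 mm behind it; z points along the fingers, y is the direction in which the jaws open and shut (so a half turn about z gives the same grasp; the last joint's range is limited). The gripper opens to 85 mm and grips with 20 to 120 N. Pads are 22 mm wide; open, the fingers measure 114 mm over their backs; the gripper's body (76 mm by 85 mm) begins 54 mm behind the grasp point. The pads swing forward as they close: fully open they stand 13 mm farther back than shut.
Start: joints at [1.249, 0.398, 0.045, 1.537, -0.019, 1.207, -0.051], TCP at [0.144, -0.634, 0.231] pointing down, gripper open.
Joint ranges: [-2.82, 2.82], [-0.49, 2.23], [-1.37, 1.46], [0, 2.46], [-1.36, 4.5], [0.23, 2], [-2.94, 2.94]. Speed limits (rad/s): [2.57, 2.57, 3.14, 3.14, 3.14, 3.14, 3.14].

INTERFACE

Orientations are given as a unit quaternion [w, x, y, z].
In Python, from bench import ctrl, viewer, job gives the robot as it stands. The module is installed in compiled form; this text tells all that it offers.
- The arm moves only by the tool play_rows, never from a script. Its argument "series" is text: rows parted by semicolons, each of 5 numbers parted by spaces: the gripper's target within -1 to 1 (shut at 1, half-way at 0, fully open at -1), then the shift along the tool's x, y, z each as a share of 0.02 m, from -1 to 1, then the turn about the tool's z as a share of 120 degrees, from -1 to 1. In form: hand dx dy dz roll; .... A call has 1 to 5 rows; each row shifts and turns the pose as measured when the row begins, along the tool's axes as they then stand; what a row does not reach is not made up. A row lasts 1/12 s, in which the tool goes at most 41.7 mm and 7.16 degrees, less where a joint would pass 70% of its speed; a pose out of reach is approached as far as the arm can. A call with a number of a shift or a turn outside -1 to 1 is refused whole. A call with a gripper value outside its range is refused whole. The fingers move at their own pace and stop on an object; "force" is the grip in N (left out, the last holds). Time passes only in rows, so rows that do not move let the fingers close. It gives the time, the measured TCP pose, the force and the opening at its end, in the units of the state.
- ctrl.get_state(): the state, without advancing time (a new reading comes with each control period).
- viewer.get_image(name): name is "side" or "top"; returns a dict with "pixels" (384x512x3 uint8, blue, green, red), "fovy" (degrees; the focal length in pixels is half the picture's height over the tangent of half this angle, whatever the lens; pixels are square), "cx", "cy" (the principal point, pixels), "pose" (4x4, takes a point from camera to world coordinates). Camera axes: x right, y down, z forward; pixel columns grow to the right and rows downward; lengths in m; the calibration is good to about 2 mm. A picture is of the moment at which its call begins. There is no depth.
- job.close_job(): hands the job in, once; it reports no verdict.
The state is a dict: "clock": time; "joint_pos": joint angles; "qd": joint speeds; "effort": joint torques, N m; "tcp_pos": TCP position; "tcp_rot": TCP orientation; "contact_force": force on the tool from outside, world axes, zero at the start; "torque": the same for the moment, N m; "gripper_width": opening from 0.0 (shut) to 1.0 (fully open).
Only numpy, scipy, OpenCV 4.12 (cv2) and the standard library are available. Lean on these libraries where they do the work, as an engineer would, in place of code of your own. Each camera call takes 0.05 s, during which the arm holds its last target.

## Working session

There is one attempt and no reset: what is moved stays moved. The work goes in short steps, Python scripts to look and compute and a tool call to move; the robot and the scene stay as the last step left them, time stands still between calls to the robot, and variables do not carry over. Pictures are saved under pics/ and viewed, and the job is handed in when it is done.

Besides the shell and the picture viewer there is one more tool, called after "Request:" by a JSON object that holds its "method" and its "body". play_rows: Moves the arm, as the interface text tells. Shift numbers are shares of 0.02 m and turn numbers shares of 120 degrees, none past 1 either way. Its arguments: {"type":"object","properties":{"series":{"type":"string"},"force":{"type":"number"}},"required":["series"]}

```bash
mkdir -p pics
cat > h.py <<'E'
import numpy as np, cv2
from bench import ctrl, viewer, job
def shot(n,f):
    d=viewer.get_image(n); p=np.array(d["pixels"]); cv2.imwrite("pics/"+f,p); np.savez("pics/"+f+".npz",p=p,fovy=d["fovy"],cx=d["cx"],cy=d["cy"],pose=np.array(d["pose"])); return d
def load(f): return dict(np.load("pics/"+f+".npz"))
def plane(d,uv,z):
    f=192/np.tan(np.radians(float(d["fovy"]))/2); P=np.array(d["pose"])
    uv=np.atleast_2d(np.array(uv,float))
    r=np.c_[(uv[:,0]-d["cx"])/f,(uv[:,1]-d["cy"])/f,np.ones(len(uv))]@P[:3,:3].T
    o=P[:3,3]; return o+r*((z-o[2])/r[:,2])[:,None]
def proj(d,X):
    f=192/np.tan(np.radians(float(d["fovy"]))/2); P=np.array(d["pose"])
    c=(np.atleast_2d(X)-P[:3,3])@P[:3,:3]
    return np.c_[c[:,0]/c[:,2]*f+d["cx"],c[:,1]/c[:,2]*f+d["cy"]]
E
python3 - <<'E'
from h import *
for n in("top","side"):
    d=shot(n,n+"0.png"); print(n,d["fovy"],d["cx"],d["cy"],np.round(d["pose"],3).tolist())
s=ctrl.get_state(); print(s)
E
```

```text
top 53.98610829946594 262.35226326925755 194.358720716125 [[0.009, -0.996, 0.091, 0.428], [-1.0, -0.01, -0.008, 0.003], [0.009, -0.09, -0.996, 1.084], [0.0, 0.0, 0.0, 1.0]]
side 47.67921468258629 258.6613245759801 193.70466962021177 [[-0.775, -0.362, 0.518, 0.034], [-0.632, 0.452, -0.629, 0.629], [-0.006, -0.815, -0.579, 0.639], [0.0, 0.0, 0.0, 1.0]]
{'clock': 0.1, 'joint_pos': array([ 1.249019  ,  0.39913118,  0.04504122,  1.53772647, -0.01871861,
        1.20689861, -0.0507215 ]), 'qd': array([-0.00117992, -0.00140575,  0.00120731, -0.00292389,  0.00041909,
       -0.00092595,  0.00101033]), 'effort': array([ 3.72584720e-03, -4.76266408e+01,  1.37061898e+00, -2.54950869e+01,
        1.21617477e-02,  5.03125877e-03,  1.85299814e-05]), 'tcp_pos': array([ 0.14351573, -0.63338878,  0.23037119]), 'tcp_rot': array([-8.58036177e-04,  9.93797879e-01,  1.11198102e-01, -1.49334438e-04]), 'contact_force': array([0.71672165, 0.87270054, 0.83247581]), 'torque': array([-0.00181221,  0.02771679,  0.02091146]), 'gripper_width': 0.9982068649730581}
```

View pics/top0.png

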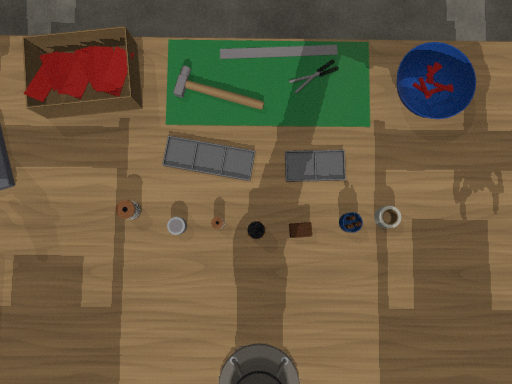

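View pics/side0.png

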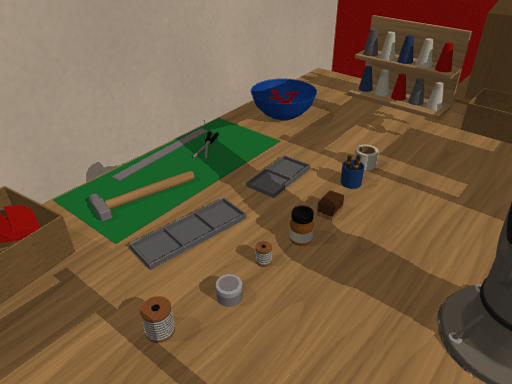

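Run:
```python
from h import *
t=load("top0.png.npz"[:-4])["p"]
c=t[130:250,100:420]; cv2.imwrite("pics/topc.png",cv2.resize(c,(800,300),interpolation=cv2.INTER_CUBIC))
c=load("side0.png")["p"][140:350,120:400]; cv2.imwrite("pics/sidec.png",cv2.resize(c,(800,600),interpolation=cv2.INTER_CUBIC))
```

```text
(no output)
```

View pics/topc.png

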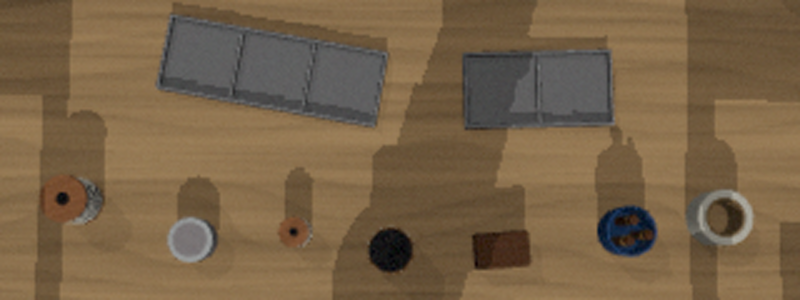

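View pics/sidec.png

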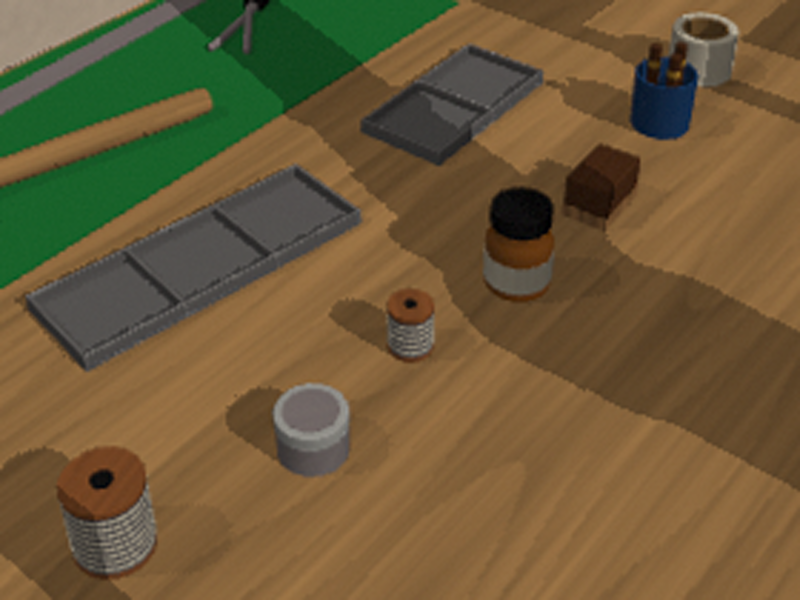

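```bash
cat > m.py <<'E'
from h import *
d=load("top0.png"); s=load("side0.png")
def pts(p,x0,y0,x1,y1,fn):
    hsv=cv2.cvtColor(p,cv2.COLOR_BGR2HSV).astype(int)
    m=fn(hsv[...,0],hsv[...,1],hsv[...,2]).astype(np.uint8); k=np.zeros_like(m); k[y0:y1,x0:x1]=m[y0:y1,x0:x1]
    n,l,st,c=cv2.connectedComponentsWithStats(k); i=1+np.argmax(st[1:,4]); return (l==i).astype(np.uint8)
grey=lambda h,S,v:(S<60)
for nm,b in(("tray3",(155,128,262,186)),("tray2",(280,143,352,188))):
    m=pts(d["p"],*b,grey); c=max(cv2.findContours(m,0,2)[0],key=cv2.contourArea)
    w=plane(d,c[:,0,:],.014)[:,:2]
    r=cv2.minAreaRect((w*1000).astype(np.float32)); print(nm,r, m.sum())
red=lambda h,S,v:((h<11)|(h>172))&(S>120)
for nm,b,f,z in(("big",(114,195,140,222),red,.06),("small",(208,214,226,234),red,.042),("tin",(164,214,190,238),grey,.036),("roll",(374,202,404,232),lambda h,S,v:(S<90),.048),("block",(285,218,316,242),lambda h,S,v:(v<75)&(S>110),.04),("jar",(246,218,268,242),lambda h,S,v:v<40,.075),("cup",(336,208,366,236),lambda h,S,v:(h>90)&(h<130)&(S>100),.055)):
    m=pts(d["p"],*b,f); c=max(cv2.findContours(m,0,2)[0],key=cv2.contourArea)
    hull=cv2.convexHull(c)[:,0,:]
    w=(plane(d,hull,z)[:,:2]*1000).astype(np.float32)
    print(nm,m.sum(),cv2.boundingRect(c),cv2.minEnclosingCircle(w),cv2.minAreaRect(w) if nm=="block" else "")
E
python3 m.py
```

```text
tray3 ((629.7884521484375, 149.75921630859375), (255.6794891357422, 89.05241394042969), 80.76002502441406) 2713
tray2 ((611.7427368164062, -156.4615478515625), (88.69286346435547, 171.96444702148438), 1.8685879707336426) 1816
big 1 (123, 207, 1, 1) ((483.2834167480469, 371.458984375), 9.999999747378752e-05) Traceback (most recent call last):
  File "m.py", line 14, in <module>
    m=pts(d["p"],*b,f); c=max(cv2.findContours(m,0,2)[0],key=cv2.contourArea)
  File "m.py", line 6, in pts
    n,l,st,c=cv2.connectedComponentsWithStats(k); i=1+np.argmax(st[1:,4]); return (l==i).astype(np.uint8)
                                                      ~~~~~~~~~^^^^^^^^^^
    return _wrapfunc(a, 'argmax', axis=axis, out=out, **kwds)
    return bound(*args, **kwds)
ValueError: attempt to get argmax of an empty sequence
```

Run:
```python
from h import *
d=load("top0.png"); hsv=cv2.cvtColor(d["p"],cv2.COLOR_BGR2HSV)
for y,xs in((207,range(110,146,2)),(222,range(206,230)),(217,range(372,408,2)),(230,range(284,320,2)),(222,range(334,368,2))): print(y,[(x,*hsv[y,x].tolist()) for x in xs])
```

```text
207 [(110, 18, 118, 127), (112, 17, 114, 127), (114, 17, 122, 127), (116, 13, 150, 92), (118, 12, 156, 121), (120, 13, 159, 119), (122, 12, 146, 112), (124, 68, 73, 14), (126, 13, 163, 58), (128, 13, 152, 119), (130, 12, 153, 118), (132, 12, 147, 120), (134, 11, 135, 89), (136, 21, 28, 92), (138, 22, 34, 82), (140, 14, 87, 73), (142, 15, 112, 134), (144, 18, 115, 133)]
222 [(206, 17, 112, 139), (207, 17, 110, 142), (208, 17, 112, 141), (209, 17, 107, 141), (210, 16, 116, 139), (211, 14, 134, 129), (212, 12, 150, 124), (213, 12, 147, 120), (214, 11, 152, 114), (215, 11, 145, 88), (216, 96, 61, 21), (217, 138, 170, 15), (218, 20, 121, 38), (219, 11, 143, 98), (220, 12, 142, 117), (221, 12, 159, 119), (222, 13, 145, 125), (223, 13, 102, 122), (224, 15, 70, 102), (225, 17, 111, 133), (226, 17, 115, 135), (227, 17, 112, 137), (228, 17, 114, 137), (229, 17, 113, 138)]
217 [(372, 17, 116, 132), (374, 18, 65, 102), (376, 19, 33, 85), (378, 27, 24, 94), (380, 24, 22, 161), (382, 18, 64, 99), (384, 17, 122, 98), (386, 17, 115, 102), (388, 17, 113, 102), (390, 16, 116, 97), (392, 18, 130, 51), 
[... 167 characters left out ...]
, (286, 17, 116, 103), (288, 16, 123, 95), (290, 5, 128, 34), (292, 16, 212, 47), (294, 11, 147, 52), (296, 12, 181, 52), (298, 10, 146, 68), (300, 9, 138, 70), (302, 12, 152, 69), (304, 10, 146, 70), (306, 11, 144, 71), (308, 9, 143, 75), (310, 12, 144, 71), (312, 17, 112, 121), (314, 17, 115, 120), (316, 17, 115, 124), (318, 16, 116, 125)]
222 [(334, 17, 115, 138), (336, 17, 115, 137), (338, 16, 114, 128), (340, 108, 210, 40), (342, 107, 183, 60), (344, 108, 170, 66), (346, 107, 171, 67), (348, 109, 177, 65), (350, 109, 164, 70), (352, 114, 87, 41), (354, 109, 110, 37), (356, 18, 100, 33), (358, 18, 205, 51), (360, 11, 110, 51), (362, 117, 81, 94), (364, 17, 115, 135), (366, 17, 113, 135)]
```

```bash
python3 - <<'E'
s=open("m.py").read()
s=s.replace("red=lambda h,S,v:((h<11)|(h>172))&(S>120)","red=lambda h,S,v:(h<=14)&(S>125)&(v>80)")
s=s.replace("lambda h,S,v:(S<90),.048","lambda h,S,v:(S<75)&(v>112),.048").replace("(v<75)&(S>110)","(v<82)&(S>90)").replace('"tin",(164,214,190,238),grey','"tin",(164,214,190,238),lambda h,S,v:(S<60)&(v>100)')
s=s.replace("    hull=","    k=cv2.drawContours(np.zeros_like(m),[c],-1,1,-1); mm=cv2.moments(k,True); print(plane(d,[mm['m10']/mm['m00'],mm['m01']/mm['m00']],z),np.sqrt(mm['m00']/np.pi)*(1.084-z)/377*2)\n    hull=")
open("m.py","w").write(s)
E
python3 m.py
python3 - <<'E'
from h import *
d=load("top0.png")
c=d["p"][190:250,110:410]; cv2.imwrite("pics/obj.png",cv2.resize(c,(800,160),interpolation=2))
E
```

```text
tray3 ((629.7884521484375, 149.75921630859375), (255.6794891357422, 89.05241394042969), 80.76002502441406) 2713
tray2 ((611.7427368164062, -156.4615478515625), (88.69286346435547, 171.96444702148438), 1.8685879707336426) 1816
[[0.47822864 0.36672652 0.06      ]] 0.05165029850179244
big 260 (116, 200, 19, 19) ((477.76629638671875, 366.6042175292969), 25.898941040039062) 
[[0.44453377 0.11875406 0.042     ]] 0.032411065298854694
small 98 (211, 217, 12, 12) ((444.57745361328125, 119.36595153808594), 16.21660614013672) 
[[0.43492673 0.23314031 0.036     ]] 0.050383095271218564
tin 258 (167, 217, 18, 18) ((435.1268615722656, 232.95838928222656), 24.773725509643555) 
[[ 0.46480168 -0.35784811  0.048     ]] 0.06123585246420175
roll 190 (379, 206, 23, 22) ((464.94921875, -357.98565673828125), 30.7574405670166) 
[[ 0.42739781 -0.11028978  0.04      ]] 0.05572213752195318
block 318 (289, 222, 23, 16) ((426.1801452636719, -110.53400421142578), 33.818077087402344) ((427.3486022949219, -110.66268157958984), (39.22584915161133, 61.83035659790039), 5.272201061248779)
[[0.42550164 0.0110075  0.075     ]] 0.04458955335740571
jar 218 (248, 222, 17, 17) ((425.730224609375, 10.995831489562988), 22.399747848510742) 
[[ 0.45062136 -0.24503916  0.055     ]] 0.05088741704248486
cup 235 (339, 213, 23, 19) ((450.0447082519531, -246.1682891845703), 30.721670150756836)
```

Request:
{"method": "play_rows", "body": {"series": "-1 1 0 0 -0.06; -1 1 0 0 -0.06; -1 1 0 0 -0.06; -1 1 0 0 -0.06; -1 1 0 0 -0.06", "force": 40}}

```text
clock: 0.52
tcp_pos: [0.2259, -0.5888, 0.2267]
tcp_rot: [-0.004, 0.911, 0.412, -0.003]
contact_force: [-0.0, 0.7, -0.3]
gripper_width: 0.998
```

```bash
cat > go.py <<'E'
# usage: go.py x y z jawdeg  -> remaining travel in tool axes, in shares
import sys
from h import *
from scipy.spatial.transform import Rotation as R
s=ctrl.get_state(); q=s["tcp_rot"]; r=R.from_quat([q[1],q[2],q[3],q[0]]); M=r.as_matrix()
jaw=np.degrees(np.arctan2(M[1,1],M[0,1]))
print("t",round(s["clock"],2),"pos",np.round(s["tcp_pos"],4),"jaw",round(jaw,1),"tilt",round(np.degrees(np.arccos(-M[2,2])),2),"w",round(s["gripper_width"],3),"F",np.round(s["contact_force"],1),"q",np.round(s["joint_pos"],2))
if len(sys.argv)>4:
    t=np.array(list(map(float,sys.argv[1:4]))); dw=t-s["tcp_pos"]
    print("shares",np.round(M.T@dw/.02,2),"roll",round(-((float(sys.argv[4])-jaw+180)%360-180)/120,4))
E
python3 go.py 0.478 0.367 0.2 0
```

```text
t 0.52 pos [ 0.2259 -0.5888  0.2267] jaw -41.4 tilt 0.5 w 0.998 F [-0.   0.7 -0.3] q [ 1.21  0.37 -0.1   1.58  0.04  1.2   0.38]
shares [ 44.19 -22.13   1.45] roll -0.3449
```

Request:
{"method": "play_rows", "body": {"series": "-1 1 0 0 -0.06; -1 1 0 0 -0.06; -1 1 0 0 -0.06; -1 1 0.5 0 -0.06; -1 1 0.5 0 -0.06"}}

```text
clock: 0.93
tcp_pos: [0.2921, -0.5018, 0.2234]
tcp_rot: [-0.007, 0.741, 0.672, -0.001]
contact_force: [0.6, 0.1, 0.1]
gripper_width: 0.999
```

Request:
{"method": "play_rows", "body": {"series": "-1 1 0.6 0 -0.04; -1 1 0.6 0 0; -1 1 0.6 0 0; -1 1 0.6 0 0; -1 1 0.6 0 0"}}

```text
clock: 1.35
tcp_pos: [0.3559, -0.3975, 0.2211]
tcp_rot: [-0.009, 0.709, 0.705, -0.0]
contact_force: [-0.4, 0.3, 0.1]
gripper_width: 0.999
```

```bash
python3 go.py 0.478 0.367 0.2 0
```

```text
t 1.35 pos [ 0.3559 -0.3975  0.2211] jaw -0.3 tilt 1.01 w 0.999 F [-0.4  0.3  0.1] q [ 1.05  0.22 -0.34  1.81  0.08  1.14  0.68]
shares [38.24  5.93  1.44] roll -0.0024
```

Request:
{"method": "play_rows", "body": {"series": "-1 1 0.4 0 0; -1 1 0.4 0 0; -1 1 0.4 0 0; -1 1 0.4 0 0; -1 1 0.4 0 0"}}

```text
clock: 1.77
tcp_pos: [0.3974, -0.2909, 0.2199]
tcp_rot: [-0.011, 0.708, 0.706, -0.0]
contact_force: [1.1, 0.4, -0.6]
gripper_width: 1.003
```

Request:
{"method": "play_rows", "body": {"series": "-1 1 0.3 0 0; -1 1 0.3 0 0; -1 1 0.3 0 0; -1 1 0.3 0 0; -1 1 0.3 0 0"}}

```text
clock: 2.18
tcp_pos: [0.4274, -0.1849, 0.2193]
tcp_rot: [-0.012, 0.708, 0.706, -0.001]
contact_force: [-0.6, 0.1, -0.6]
gripper_width: 1.0
```

```bash
python3 go.py 0.478 0.367 0.2 0
```

```text
t 2.18 pos [ 0.4274 -0.1849  0.2193] jaw -0.2 tilt 1.41 w 1.0 F [-0.6  0.1 -0.6] q [ 0.79  0.11 -0.5   1.95  0.05  1.12  0.27]
shares [27.59  2.45  1.37] roll -0.0017
```

Request:
{"method": "play_rows", "body": {"series": "-1 1 0.1 0 0; -1 1 0.1 0 0; -1 1 0.1 0 0; -1 1 0.1 0 0; -1 1 0.1 0 0"}}

```text
clock: 2.6
tcp_pos: [0.4369, -0.0793, 0.2193]
tcp_rot: [-0.014, 0.708, 0.706, -0.001]
contact_force: [0.4, 0.2, -0.4]
gripper_width: 1.002
```

Request:
{"method": "play_rows", "body": {"series": "-1 1 0.1 0 0; -1 1 0.1 0 0; -1 1 0.1 0 0; -1 1 0.1 0 0; -1 1 0.1 0 0"}}

```text
clock: 3.02
tcp_pos: [0.4452, 0.0254, 0.2194]
tcp_rot: [-0.014, 0.708, 0.706, -0.003]
contact_force: [0.5, -0.1, -0.0]
gripper_width: 1.001
```

Request:
{"method": "play_rows", "body": {"series": "-1 1 0.1 0 0; -1 1 0.1 0 0; -1 1 0.1 0 0; -1 1 0.1 0 0; -1 1 0.1 0 0"}}

```text
clock: 3.43
tcp_pos: [0.4537, 0.1295, 0.2194]
tcp_rot: [-0.015, 0.709, 0.705, -0.004]
contact_force: [0.1, 0.6, -0.7]
gripper_width: 0.997
```

Request:
{"method": "play_rows", "body": {"series": "-1 1 0.1 0 0; -1 1 0.1 0 0; -1 1 0.1 0 0; -1 1 0.1 0 0; -1 1 0.1 0 0"}}

```text
clock: 3.85
tcp_pos: [0.4628, 0.2331, 0.2187]
tcp_rot: [-0.015, 0.709, 0.705, -0.006]
contact_force: [1.1, -0.1, -0.6]
gripper_width: 0.997
```

```bash
python3 go.py 0.478 0.367 0.12 0
```

```text
t 3.85 pos [0.4628 0.2331 0.2187] jaw -0.3 tilt 1.84 w 0.997 F [ 1.1 -0.1 -0.6] q [ 0.18  0.26 -0.84  1.83  0.18  1.15 -0.72]
shares [6.64 0.87 4.99] roll -0.0025
```

Request:
{"method": "play_rows", "body": {"series": "-1 1 0.15 0.5 0; -1 1 0.15 0.5 0; -1 1 0.15 0.5 0; -1 1 0.15 0.5 0; -1 1 0.15 0.5 0"}}

```text
clock: 4.27
tcp_pos: [0.478, 0.3381, 0.1679]
tcp_rot: [-0.014, 0.71, 0.705, -0.006]
contact_force: [0.4, 0.1, 0.5]
gripper_width: 1.0
```

Request:
{"method": "play_rows", "body": {"series": "-1 0.8 0.1 0.5 0; -1 0.5 0 0.5 0; -1 0 0 0.5 0; -1 0 0 0 0; -1 0 0 0 0"}}

```text
clock: 4.68
tcp_pos: [0.4761, 0.3686, 0.132]
tcp_rot: [-0.016, 0.707, 0.707, -0.009]
contact_force: [0.5, -0.7, 0.1]
gripper_width: 0.997
```

```bash
python3 go.py 0.478 0.367 0.025 0
python3 - <<'E'
from h import *
shot("side","s1.png");shot("top","t1.png")
E
```

```text
t 4.68 pos [0.4761 0.3686 0.132 ] jaw -0.1 tilt 2.11 w 0.997 F [ 0.5 -0.7  0.1] q [-0.13  0.52 -0.79  1.73  0.37  1.08 -1.04]
shares [-0.14  0.29  5.34] roll -0.0005
```

View pics/s1.png

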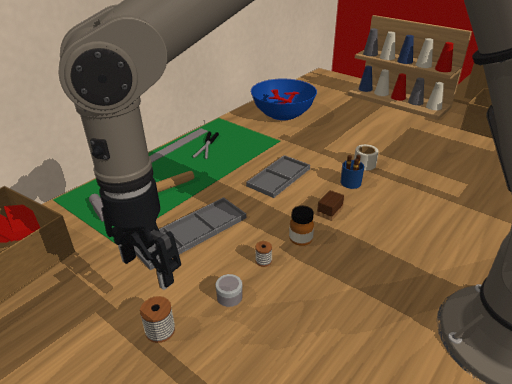

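View pics/t1.png

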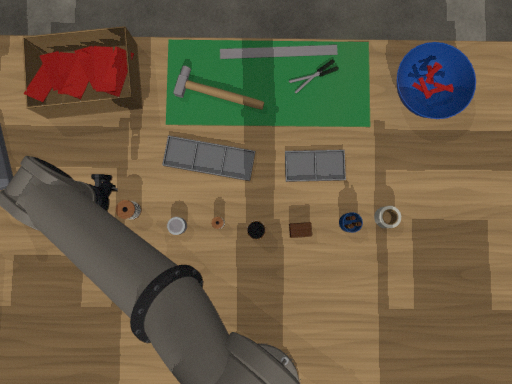

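Run:
```python
from h import *
for n in("t1.png","s1.png"):
    d=load(n); print(proj(d,[[.4761,.3686,.132],[.5336,.3686,.145],[.4186,.3686,.145],[.478,.367,.06],[.478,.367,0]]).round(1).tolist())
    x,y=(60,150) if n[0]=="t" else (80,190)
    cv2.imwrite("pics/c_"+n,cv2.resize(d["p"][y:y+150 if n[0]=="s" else y+90,x:x+120],(800,600) if n[0]=="t" else (480,600),interpolation=2))
```

```text
[[113.8, 208.2], [112.8, 184.9], [110.7, 231.2], [124.6, 209.0], [132.0, 210.0]]
[[148.1, 279.2], [124.2, 257.3], [171.5, 291.0], [154.7, 308.2], [159.7, 330.7]]
```

View pics/c_t1.png

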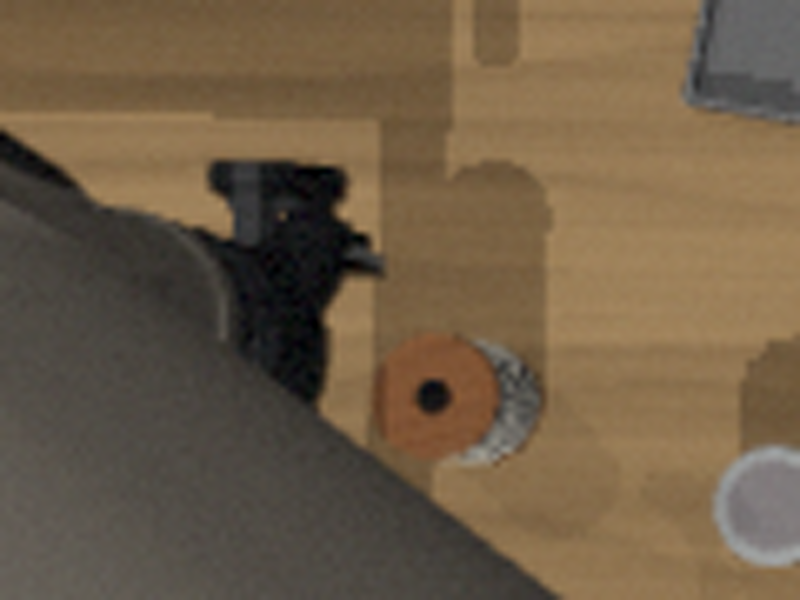

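View pics/c_s1.png

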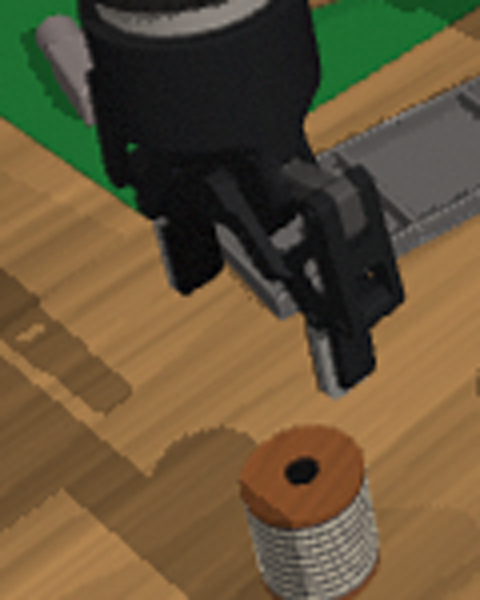

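Request:
{"method": "play_rows", "body": {"series": "-1 -0.1 0.3 0.8 0; -1 0 0 0.8 0; -1 0 0 0.8 0; -1 0 0 0.8 0; -1 0 0 0 0"}}

```text
clock: 5.2
tcp_pos: [0.4865, 0.3623, 0.0677]
tcp_rot: [-0.013, 0.711, 0.704, -0.005]
contact_force: [0.2, 0.4, 0.6]
gripper_width: 1.001
```

```bash
python3 go.py 0.478 0.367 0.022 0
```

```text
t 5.2 pos [0.4865 0.3623 0.0677] jaw -0.6 tilt 1.58 w 1.001 F [0.2 0.4 0.6] q [-0.15  0.6  -0.74  1.77  0.45  0.97 -1.08]
shares [ 0.21 -0.37  2.3 ] roll -0.0047
```

Request:
{"method": "play_rows", "body": {"series": "-1 0.2 -0.4 0.5 0; -1 0 0 0.5 0; -1 0 0 0.5 0; -1 0 0 0.4 0; -1 0 0 0 0"}}

```text
clock: 5.62
tcp_pos: [0.479, 0.3658, 0.028]
tcp_rot: [-0.012, 0.712, 0.702, -0.004]
contact_force: [-0.2, -0.1, -0.8]
gripper_width: 1.005
```

```bash
python3 go.py 0.478 0.367 0.022 0
```

```text
t 5.62 pos [0.479  0.3658 0.028 ] jaw -0.7 tilt 1.44 w 1.005 F [-0.2 -0.1 -0.8] q [-0.18  0.64 -0.71  1.81  0.49  0.89 -1.13]
shares [ 0.06 -0.04  0.3 ] roll -0.0062
```

Good; close with modest force.

Request:
{"method": "play_rows", "body": {"series": "1 0 0 0.2 0; 1 0 0 0 0; 1 0 0 0 0; 1 0 0 0 0; 1 0 0 0 0", "force": 40}}

```text
clock: 6.03
tcp_pos: [0.4793, 0.3668, 0.0243]
tcp_rot: [-0.012, 0.712, 0.703, -0.003]
contact_force: [-0.0, 0.1, -0.5]
gripper_width: 0.591
```

Request:
{"method": "play_rows", "body": {"series": "1 0 0 0 0; 1 0 0 0 0; 1 0 0 0 0"}}

```text
clock: 6.28
tcp_pos: [0.4798, 0.3668, 0.0247]
tcp_rot: [-0.012, 0.712, 0.702, -0.003]
contact_force: [0.2, -0.3, -1.4]
gripper_width: 0.591
```

```bash
python3 go.py 0.630 0.150 0.07 0
```

```text
t 6.28 pos [0.4798 0.3668 0.0247] jaw -0.7 tilt 1.39 w 0.591 F [ 0.2 -0.3 -1.4] q [-0.19  0.64 -0.71  1.81  0.49  0.89 -1.13]
shares [-10.71   7.6   -2.56] roll -0.0061
```

Request:
{"method": "play_rows", "body": {"series": "1 0 0 -0.7 0; 1 0 0 -0.8 0; 1 0 0.5 -0.8 0; 1 -0.5 0.7 -0.2 0; 1 -0.8 0.7 0 0"}}

```text
clock: 6.7
tcp_pos: [0.5145, 0.3444, 0.0793]
tcp_rot: [-0.014, 0.708, 0.706, -0.003]
contact_force: [0.3, -0.2, -0.7]
gripper_width: 0.589
```

Request:
{"method": "play_rows", "body": {"series": "1 -0.9 0.7 0 0; 1 -0.9 0.7 0 0; 1 -0.9 0.7 0 0; 1 -0.9 0.7 0 0; 1 -0.9 0.6 0 0"}}

```text
clock: 7.12
tcp_pos: [0.5868, 0.2545, 0.0844]
tcp_rot: [-0.013, 0.706, 0.708, 0.002]
contact_force: [0.1, -0.1, -1.4]
gripper_width: 0.592
```

```bash
python3 go.py 0.630 0.150 0.07 0
```

```text
t 7.12 pos [0.5868 0.2545 0.0844] jaw 0.2 tilt 1.52 w 0.592 F [ 0.1 -0.1 -1.4] q [ 0.06  0.62 -0.73  1.68  0.44  1.02 -0.81]
shares [-5.25  2.16  0.58] roll 0.0014
```

Request:
{"method": "play_rows", "body": {"series": "1 -0.9 0.4 0 0; 1 -0.9 0.4 0 0; 1 -0.9 0.4 0 0; 1 -0.9 0.4 0 0; 1 -0.8 0.3 0 0"}}

```text
clock: 7.53
tcp_pos: [0.6299, 0.1612, 0.088]
tcp_rot: [-0.012, 0.707, 0.707, 0.005]
contact_force: [-0.2, -0.0, -0.3]
gripper_width: 0.59
```

Request:
{"method": "play_rows", "body": {"series": "1 -0.3 0.1 0 0; 1 0 0 0 0; 1 0 0 0 0"}}

```text
clock: 7.78
tcp_pos: [0.6345, 0.1493, 0.0899]
tcp_rot: [-0.01, 0.71, 0.704, 0.005]
contact_force: [0.5, -0.2, -1.6]
gripper_width: 0.59
```

```bash
python3 go.py 0.630 0.150 0.029 0
```

```text
t 7.78 pos [0.6345 0.1493 0.0899] jaw -0.4 tilt 1.28 w 0.59 F [ 0.5 -0.2 -1.6] q [ 0.22  0.63 -0.72  1.65  0.44  1.03 -0.64]
shares [-0.03 -0.2   3.05] roll -0.0037
```

Request:
{"method": "play_rows", "body": {"series": "1 0 -0.2 0.7 0; 1 0 0 0.7 0; 1 0 0 0.7 0; 1 0 0 0.4 0; 1 0 0 0 0"}}

```text
clock: 8.2
tcp_pos: [0.6288, 0.1578, 0.0392]
tcp_rot: [-0.011, 0.707, 0.707, 0.007]
contact_force: [-0.4, 0.2, -0.9]
gripper_width: 0.588
```

```bash
python3 go.py 0.630 0.150 0.029 0
```

```text
t 8.2 pos [0.6288 0.1578 0.0392] jaw -0.0 tilt 1.49 w 0.588 F [-0.4  0.2 -0.9] q [ 0.19  0.68 -0.69  1.69  0.48  0.94 -0.68]
shares [-0.4   0.06  0.5 ] roll -0.0001
```

Request:
{"method": "play_rows", "body": {"series": "1 -0.4 0.05 0.2 0; 1 0 0 0.2 0; 1 0 0 0 0"}}

```text
clock: 8.45
tcp_pos: [0.6291, 0.1512, 0.0295]
tcp_rot: [-0.012, 0.706, 0.708, 0.007]
contact_force: [-0.4, 0.5, -0.0]
gripper_width: 0.589
```

```bash
python3 go.py 0.630 0.150 0.029 0
```

```text
t 8.45 pos [0.6291 0.1512 0.0295] jaw 0.1 tilt 1.55 w 0.589 F [-0.4  0.5 -0. ] q [ 0.2   0.69 -0.68  1.7   0.49  0.93 -0.67]
shares [-0.06  0.04  0.02] roll 0.0012
```

Request:
{"method": "play_rows", "body": {"series": "-0.5 0 0 0 0; -0.5 0 0 0 0; -1 0 0 0 0; -1 0 0 0 0; -1 0 0 -0.3 0"}}

```text
clock: 8.87
tcp_pos: [0.6304, 0.1506, 0.0366]
tcp_rot: [-0.011, 0.707, 0.707, 0.008]
contact_force: [-0.3, 0.1, 0.1]
gripper_width: 0.997
```

Request:
{"method": "play_rows", "body": {"series": "-1 0 0 -0.8 0; -1 0 0 -1 0; -1 0 0 -1 0; -1 -0.5 -0.4 -0.8 0; -1 -0.8 -0.4 -0.5 0"}}

```text
clock: 9.28
tcp_pos: [0.6146, 0.1271, 0.1232]
tcp_rot: [-0.012, 0.704, 0.71, 0.009]
contact_force: [0.4, -0.5, 0.5]
gripper_width: 0.999
```

```bash
python3 go.py 0.465 -0.358 0.13 0
python3 - <<'E'
from h import *
shot("side","s2.png");
E
```

```text
t 9.28 pos [0.6146 0.1271 0.1232] jaw 0.4 tilt 1.79 w 0.999 F [ 0.4 -0.5  0.5] q [ 0.29  0.55 -0.75  1.69  0.39  1.05 -0.57]
shares [-24.18  -7.66  -1.05] roll 0.0035
```

View pics/s2.png

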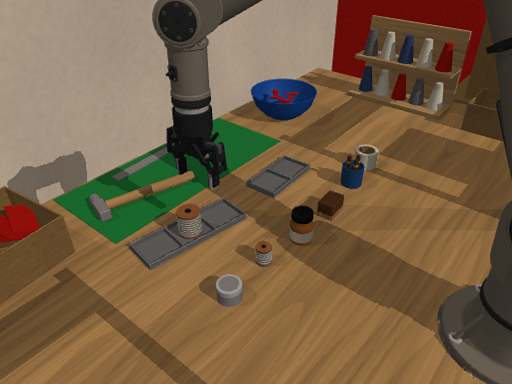

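Request:
{"method": "play_rows", "body": {"series": "-1 -1 -0.3 -0.2 0; -1 -1 -0.3 -0.2 0; -1 -1 -0.3 -0.2 0; -1 -1 -0.3 -0.2 0; -1 -1 -0.3 -0.2 0"}}

```text
clock: 9.75
tcp_pos: [0.586, 0.0243, 0.1469]
tcp_rot: [-0.009, 0.703, 0.711, 0.012]
contact_force: [0.3, -0.3, 0.7]
gripper_width: 0.997
```

Request:
{"method": "play_rows", "body": {"series": "-1 -1 -0.3 0 0; -1 -1 -0.3 0 0; -1 -1 -0.3 0 0; -1 -1 -0.3 0 0; -1 -1 -0.3 0 0"}}

```text
clock: 10.17
tcp_pos: [0.5574, -0.0797, 0.1472]
tcp_rot: [-0.006, 0.703, 0.711, 0.014]
contact_force: [-0.6, -0.4, -0.8]
gripper_width: 1.001
```

Request:
{"method": "play_rows", "body": {"series": "-1 -1 -0.3 0 0; -1 -1 -0.3 0 0; -1 -1 -0.3 0 0; -1 -1 -0.3 0 0; -1 -1 -0.3 0 0"}}

```text
clock: 10.58
tcp_pos: [0.5282, -0.1842, 0.1462]
tcp_rot: [-0.004, 0.702, 0.712, 0.015]
contact_force: [-0.5, -0.1, -0.1]
gripper_width: 1.0
```

Request:
{"method": "play_rows", "body": {"series": "-1 -1 -0.3 0 0; -1 -1 -0.3 0 0; -1 -1 -0.3 0 0; -1 -1 -0.3 0 0; -1 -1 -0.3 0 0"}}

```text
clock: 11.0
tcp_pos: [0.4991, -0.289, 0.1453]
tcp_rot: [-0.002, 0.702, 0.712, 0.015]
contact_force: [0.6, 0.3, 0.3]
gripper_width: 0.997
```

```bash
python3 go.py 0.465 -0.358 0.10 0
```

```text
t 11.0 pos [ 0.4991 -0.289   0.1453] jaw 0.8 tilt 1.76 w 0.997 F [0.6 0.3 0.3] q [ 1.02  0.42 -0.71  1.8   0.28  1.02  0.23]
shares [-3.48 -1.79  2.15] roll 0.0066
```

Request:
{"method": "play_rows", "body": {"series": "-1 -1 -0.5 0 0; -1 -1 -0.5 0 0; -1 -0.8 -0.4 0 0; -1 -0.3 -0.1 0.4 0; -1 0 0 0 0"}}

```text
clock: 11.42
tcp_pos: [0.4678, -0.3598, 0.1361]
tcp_rot: [0.0, 0.705, 0.709, 0.014]
contact_force: [-0.2, 0.3, -1.4]
gripper_width: 1.004
```

```bash
python3 go.py 0.465 -0.358 0.10 0
```

```text
t 11.42 pos [ 0.4678 -0.3598  0.1361] jaw 0.4 tilt 1.64 w 1.004 F [-0.2  0.3 -1.4] q [ 1.12  0.45 -0.68  1.78  0.29  1.02  0.35]
shares [ 0.06 -0.18  1.8 ] roll 0.003
```

Request:
{"method": "play_rows", "body": {"series": "-1 0 -0.2 0.7 0; -1 0 0 0.7 0; -1 0 0 0.7 0; -1 0 0 0.5 0; -1 0 0 0 0"}}

```text
clock: 11.83
tcp_pos: [0.4691, -0.3533, 0.0828]
tcp_rot: [0.001, 0.703, 0.711, 0.016]
contact_force: [-0.3, 0.7, 0.7]
gripper_width: 1.0
```

```bash
python3 go.py 0.465 -0.358 0.016 0
```

```text
t 11.83 pos [ 0.4691 -0.3533  0.0828] jaw 0.6 tilt 1.87 w 1.0 F [-0.3  0.7  0.7] q [ 1.09  0.51 -0.65  1.83  0.34  0.92  0.31]
shares [-0.3  -0.29  3.33] roll 0.0054
```

Request:
{"method": "play_rows", "body": {"series": "-1 -0.3 -0.3 0.5 0; -1 0 0 0.7 0; -1 0 0 0.5 0; -1 0 0 0 0"}}

```text
clock: 12.17
tcp_pos: [0.4659, -0.3574, 0.0477]
tcp_rot: [0.002, 0.701, 0.713, 0.017]
contact_force: [-0.5, -0.3, -0.7]
gripper_width: 1.0
```

```bash
python3 go.py 0.465 -0.358 0.016 0
```

```text
t 12.17 pos [ 0.4659 -0.3574  0.0477] jaw 0.9 tilt 1.95 w 1.0 F [-0.5 -0.3 -0.7] q [ 1.08  0.55 -0.63  1.85  0.38  0.85  0.29]
shares [-0.06 -0.09  1.58] roll 0.0075
```

Request:
{"method": "play_rows", "body": {"series": "-1 0 -0.1 0.5 0; -1 0 0 0.5 0; -1 0 0 0.5 0; -1 0 0 0 0"}}

```text
clock: 12.5
tcp_pos: [0.4651, -0.3575, 0.0158]
tcp_rot: [0.003, 0.701, 0.713, 0.017]
contact_force: [-0.2, 0.5, -0.2]
gripper_width: 0.999
```

Request:
{"method": "play_rows", "body": {"series": "1 0 0 0 0; 1 0 0 0 0; 1 0 0 0 0; 1 0 0 0 0; 1 0 0 0 0"}}

```text
clock: 12.92
tcp_pos: [0.4656, -0.3577, 0.0163]
tcp_rot: [0.003, 0.701, 0.713, 0.017]
contact_force: [-0.2, 0.4, -0.8]
gripper_width: 0.722
```

```bash
python3 go.py 0.465 -0.358 0.016 0
```

```text
t 12.92 pos [ 0.4656 -0.3577  0.0163] jaw 0.9 tilt 1.97 w 0.722 F [-0.2  0.4 -0.8] q [ 1.06  0.59 -0.6   1.87  0.41  0.79  0.27]
shares [-0.01 -0.03  0.02] roll 0.0075
```

Request:
{"method": "play_rows", "body": {"series": "1 0 0 -0.8 0; 1 0 0.2 -0.9 0; 1 0 0.8 -0.9 0; 1 0 1 -0.6 0; 1 0 1 -0.3 0"}}

```text
clock: 13.33
tcp_pos: [0.5174, -0.3591, 0.0872]
tcp_rot: [-0.001, 0.703, 0.711, 0.014]
contact_force: [0.1, -0.2, -0.5]
gripper_width: 0.723
```

Request:
{"method": "play_rows", "body": {"series": "1 0 1 0 0; 1 0.2 0.9 0 0; 1 0.7 0.9 0 0; 1 1 0.6 0 0; 1 1 0.3 0 0"}}

```text
clock: 13.75
tcp_pos: [0.5976, -0.3069, 0.0931]
tcp_rot: [0.004, 0.707, 0.707, 0.015]
contact_force: [-0.5, -0.5, -1.0]
gripper_width: 0.719
```

```bash
python3 go.py 0.616 0.067 0.09 0
```

```text
t 13.75 pos [ 0.5976 -0.3069  0.0931] jaw 0.0 tilt 1.74 w 0.719 F [-0.5 -0.5 -1. ] q [ 0.86  0.62 -0.63  1.61  0.39  1.02  0.12]
shares [18.69  0.93  0.45] roll 0.0003
```

Request:
{"method": "play_rows", "body": {"series": "1 1 0 0 0; 1 1 0 0 0; 1 1 0 0 0; 1 1 0 0 0; 1 1 0 0 0"}}

```text
clock: 14.17
tcp_pos: [0.6001, -0.2018, 0.0945]
tcp_rot: [0.005, 0.707, 0.707, 0.016]
contact_force: [0.3, -1.0, -0.4]
gripper_width: 0.726
```

Request:
{"method": "play_rows", "body": {"series": "1 1 0 0 0; 1 1 0 0 0; 1 1 0 0 0; 1 1 0 0 0; 1 1 0 0 0"}}

```text
clock: 14.58
tcp_pos: [0.5992, -0.097, 0.0961]
tcp_rot: [0.006, 0.707, 0.707, 0.016]
contact_force: [0.1, 0.7, -1.2]
gripper_width: 0.72
```

Request:
{"method": "play_rows", "body": {"series": "1 1 0 0 0; 1 1 0 0 0; 1 1 0 0 0; 1 1 0 0 0; 1 1 0 0 0"}}

```text
clock: 15.0
tcp_pos: [0.5984, 0.0078, 0.0978]
tcp_rot: [0.007, 0.707, 0.707, 0.017]
contact_force: [-0.3, 0.0, -1.6]
gripper_width: 0.726
```

```bash
python3 go.py 0.616 0.067 0.07 0
```

```text
t 15.0 pos [0.5984 0.0078 0.0978] jaw 0.0 tilt 2.05 w 0.726 F [-0.3  0.  -1.6] q [ 0.46  0.5  -0.7   1.81  0.38  0.93 -0.4 ]
shares [2.94 0.83 1.46] roll 0.0003
```

Request:
{"method": "play_rows", "body": {"series": "1 0.9 0.3 0 0; 1 0.8 0.3 0 0; 1 0.6 0.2 0.4 0; 1 0.2 0 0.5 0; 1 0 0 0 0"}}

```text
clock: 15.42
tcp_pos: [0.6147, 0.0677, 0.0816]
tcp_rot: [0.006, 0.703, 0.71, 0.019]
contact_force: [-0.6, 0.2, -1.8]
gripper_width: 0.718
```

```bash
python3 go.py 0.616 0.067 0.04 0
```

```text
t 15.42 pos [0.6147 0.0677 0.0816] jaw 0.5 tilt 2.27 w 0.718 F [-0.6  0.2 -1.8] q [ 0.34  0.55 -0.68  1.78  0.42  0.92 -0.51]
shares [-0.07 -0.01  2.08] roll 0.0045
```

Request:
{"method": "play_rows", "body": {"series": "1 0 0 0.6 0; 1 0 0 0.6 0; 1 0 0 0.6 0; 1 0 0 0.3 0; 1 0 0 0 0"}}

```text
clock: 15.83
tcp_pos: [0.6147, 0.0632, 0.0338]
tcp_rot: [0.007, 0.705, 0.709, 0.016]
contact_force: [-0.2, 1.0, -0.9]
gripper_width: 0.723
```

```bash
python3 go.py 0.616 0.067 0.0215 0
```

```text
t 15.83 pos [0.6147 0.0632 0.0338] jaw 0.3 tilt 2.02 w 0.723 F [-0.2  1.  -0.9] q [ 0.32  0.61 -0.65  1.8   0.47  0.85 -0.54]
shares [0.18 0.04 0.62] roll 0.0024
```

Request:
{"method": "play_rows", "body": {"series": "1 0.2 0 0.3 0; 1 0 0 0.3 0; 1 0 0 0 0; 1 0 0 0 0"}}

```text
clock: 16.17
tcp_pos: [0.6154, 0.0662, 0.02]
tcp_rot: [0.007, 0.706, 0.708, 0.016]
contact_force: [-0.1, 1.1, -0.9]
gripper_width: 0.724
```

```bash
python3 go.py 0.616 0.067 0.0205 0
```

```text
t 16.17 pos [0.6154 0.0662 0.02  ] jaw 0.2 tilt 1.99 w 0.724 F [-0.1  1.1 -0.9] q [ 0.3   0.63 -0.63  1.81  0.49  0.83 -0.56]
shares [ 0.04  0.03 -0.02] roll 0.0013
```

Request:
{"method": "play_rows", "body": {"series": "-0.6 0 0 0 0; -0.6 0 0 0 0; -1 0 0 0 0; -1 0 0 0 0; -1 0 0 -0.3 0"}}

```text
clock: 16.58
tcp_pos: [0.6158, 0.0664, 0.0271]
tcp_rot: [0.007, 0.706, 0.708, 0.017]
contact_force: [0.3, 0.1, 0.1]
gripper_width: 0.999
```

Request:
{"method": "play_rows", "body": {"series": "-1 0 0 -0.8 0; -1 0 0 -1 0; -1 0 0 -1 0; -1 0 -0.5 -1 0; -1 0 -0.8 -0.6 0"}}

```text
clock: 17.0
tcp_pos: [0.5877, 0.0653, 0.1183]
tcp_rot: [0.006, 0.706, 0.708, 0.017]
contact_force: [0.9, 0.1, 1.3]
gripper_width: 1.005
```

```bash
python3 go.py 0.435 0.233 0.11 0
python3 - <<'E'
from h import *
shot("side","s3.png");
E
```

```text
t 17.0 pos [0.5877 0.0653 0.1183] jaw 0.1 tilt 2.09 w 1.005 F [0.9 0.1 1.3] q [ 0.38  0.47 -0.72  1.81  0.36  0.96 -0.48]
shares [ 8.4  -7.63  0.29] roll 0.0012
```

View pics/s3.png

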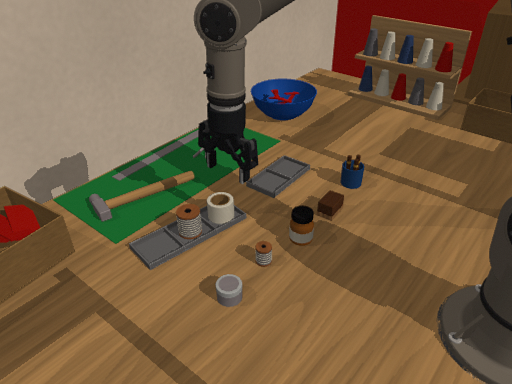

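Request:
{"method": "play_rows", "body": {"series": "-1 0.9 -0.9 0 0; -1 0.9 -0.9 0 0; -1 0.9 -0.9 0 0; -1 0.9 -0.9 0 0; -1 0.9 -0.9 0 0"}}

```text
clock: 17.47
tcp_pos: [0.4979, 0.1524, 0.1216]
tcp_rot: [0.011, 0.71, 0.704, 0.019]
contact_force: [0.4, -0.3, 0.9]
gripper_width: 0.999
```

Request:
{"method": "play_rows", "body": {"series": "-1 0.9 -0.8 0 0; -1 0.9 -0.8 0 0; -1 0.9 -0.7 0 0; -1 0.4 -0.3 0 0; -1 0 0 0 0"}}

```text
clock: 17.88
tcp_pos: [0.4403, 0.2218, 0.1216]
tcp_rot: [0.012, 0.707, 0.707, 0.02]
contact_force: [-0.1, 0.5, -0.3]
gripper_width: 1.005
```

```bash
python3 go.py 0.435 0.233 0.06 0
```

```text
t 17.88 pos [0.4403 0.2218 0.1216] jaw 0.0 tilt 2.68 w 1.005 F [-0.1  0.5 -0.3] q [ 0.15  0.3  -0.83  2.04  0.31  0.88 -0.84]
shares [ 0.53 -0.41  3.07] roll 0.0001
```

Request:
{"method": "play_rows", "body": {"series": "-1 0.5 -0.4 0.6 0; -1 0 0 0.6 0; -1 0 0 0.6 0; -1 0 0 0.6 0; -1 0 0 0 0"}}

```text
clock: 18.3
tcp_pos: [0.4402, 0.2295, 0.0726]
tcp_rot: [0.015, 0.708, 0.705, 0.022]
contact_force: [-0.4, -1.2, 0.3]
gripper_width: 1.0
```

```bash
python3 go.py 0.435 0.233 0.014 0
```

```text
t 18.3 pos [0.4402 0.2295 0.0726] jaw -0.2 tilt 3.0 w 1.0 F [-0.4 -1.2  0.3] q [ 0.08  0.38 -0.78  2.08  0.41  0.78 -0.95]
shares [ 0.15 -0.41  2.91] roll -0.002
```

Request:
{"method": "play_rows", "body": {"series": "-1 0.1 -0.4 0.4 0; -1 0 0 0.6 0; -1 0 0 0.6 0; -1 0 0 0 0"}}

```text
clock: 18.63
tcp_pos: [0.4378, 0.2282, 0.039]
tcp_rot: [0.016, 0.711, 0.703, 0.021]
contact_force: [-0.6, 0.0, 0.4]
gripper_width: 1.002
```

```bash
python3 go.py 0.435 0.233 0.014 0
```

```text
t 18.63 pos [0.4378 0.2282 0.039 ] jaw -0.7 tilt 3.04 w 1.002 F [-0.6  0.   0.4] q [ 0.04  0.43 -0.73  2.11  0.48  0.72 -1.02]
shares [ 0.23 -0.21  1.24] roll -0.0054
```

Request:
{"method": "play_rows", "body": {"series": "-1 0.2 -0.2 0.4 0; -1 0 0 0.4 0; -1 0 0 0.4 0; -1 0 0 0 0"}}

```text
clock: 18.97
tcp_pos: [0.4389, 0.2305, 0.0151]
tcp_rot: [0.017, 0.713, 0.701, 0.022]
contact_force: [0.3, 0.5, -0.2]
gripper_width: 1.0
```

```bash
python3 go.py 0.435 0.233 0.014 0
python3 - <<'E'
from h import *
from scipy.spatial.transform import Rotation as R
q=ctrl.get_state()["tcp_rot"];print(R.from_quat([*q[1:],q[0]]).as_matrix().round(3))
E
```

```text
t 18.97 pos [0.4389 0.2305 0.0151] jaw -0.9 tilt 3.2 w 1.0 F [ 0.3  0.5 -0.2] q [-0.    0.47 -0.7   2.12  0.53  0.68 -1.08]
shares [ 0.12 -0.2   0.04] roll -0.0078
[[ 0.016  0.998  0.055]
 [ 1.    -0.016  0.007]
 [ 0.008  0.055 -0.998]]
```

Request:
{"method": "play_rows", "body": {"series": "-1 0.1 -0.2 0 0; -1 0 0 0 0; 1 0 0 0 0; 1 0 0 0 0; 1 0 0 0 0"}}

```text
clock: 19.38
tcp_pos: [0.4361, 0.2327, 0.016]
tcp_rot: [0.017, 0.713, 0.701, 0.023]
contact_force: [-0.7, 0.9, 1.0]
gripper_width: 0.605
```

Request:
{"method": "play_rows", "body": {"series": "1 0 0 0 0; 1 0 0 0 0; 1 0 0 0 0"}}

```text
clock: 19.63
tcp_pos: [0.4362, 0.2327, 0.0168]
tcp_rot: [0.018, 0.713, 0.701, 0.023]
contact_force: [0.6, -0.3, -1.0]
gripper_width: 0.572
```

```bash
python3 go.py 0.643 0.2325 0.09 0
```

```text
t 19.63 pos [0.4362 0.2327 0.0168] jaw -1.0 tilt 3.36 w 0.572 F [ 0.6 -0.3 -1. ] q [-0.01  0.46 -0.7   2.12  0.53  0.67 -1.08]
shares [ 0.19 10.54 -3.05] roll -0.0083
```

Request:
{"method": "play_rows", "body": {"series": "1 0 0 -0.7 0; 1 0 0 -0.8 0; 1 0 0.4 -0.8 0; 1 0 0.8 -0.3 0; 1 0 1 0 0"}}

```text
clock: 20.05
tcp_pos: [0.4719, 0.2304, 0.0711]
tcp_rot: [0.017, 0.711, 0.703, 0.019]
contact_force: [0.7, 0.7, -0.9]
gripper_width: 0.568
```

Request:
{"method": "play_rows", "body": {"series": "1 0 1 0 0; 1 0 1 0 0; 1 0 1 0 0; 1 0 1 0 0; 1 0 1 0 0"}}

```text
clock: 20.47
tcp_pos: [0.5756, 0.2279, 0.0766]
tcp_rot: [0.017, 0.711, 0.703, 0.019]
contact_force: [-0.1, -0.7, -1.1]
gripper_width: 0.568
```

```bash
python3 go.py 0.643 0.2325 0.06 0
```

```text
t 20.47 pos [0.5756 0.2279 0.0766] jaw -0.6 tilt 2.92 w 0.568 F [-0.1 -0.7 -1.1] q [ 0.07  0.56 -0.71  1.79  0.48  0.92 -0.85]
shares [0.26 3.32 1.  ] roll -0.0051
```

Request:
{"method": "play_rows", "body": {"series": "1 0.1 0.9 0 0; 1 0.1 0.9 0 0; 1 0 0.8 0.2 0; 1 0 0.3 0.4 0; 1 0 0 0 0"}}

```text
clock: 20.88
tcp_pos: [0.641, 0.2283, 0.065]
tcp_rot: [0.018, 0.713, 0.701, 0.019]
contact_force: [-0.4, -0.1, -1.1]
gripper_width: 0.565
```

```bash
python3 go.py 0.643 0.2325 0.04 0
```

```text
t 20.88 pos [0.641  0.2283 0.065 ] jaw -0.9 tilt 2.97 w 0.565 F [-0.4 -0.1 -1.1] q [ 0.05  0.66 -0.67  1.64  0.51  0.97 -0.81]
shares [0.21 0.03 1.26] roll -0.0078
```

Request:
{"method": "play_rows", "body": {"series": "1 0.2 0 0.5 0; 1 0 0 0.5 0; 1 0 0 0.3 0; 1 0 0 0 0; 1 0 0 0 0"}}

```text
clock: 21.3
tcp_pos: [0.637, 0.2327, 0.0338]
tcp_rot: [0.016, 0.712, 0.702, 0.015]
contact_force: [-0.1, -0.2, -0.5]
gripper_width: 0.569
```

```bash
python3 go.py 0.643 0.2325 0.022 0
```

```text
t 21.3 pos [0.637  0.2327 0.0338] jaw -0.8 tilt 2.57 w 0.569 F [-0.1 -0.2 -0.5] q [ 0.03  0.7  -0.65  1.65  0.54  0.93 -0.84]
shares [-0.01  0.27  0.6 ] roll -0.0063
```

Request:
{"method": "play_rows", "body": {"series": "1 0 0.3 0.3 0; 1 0 0 0.2 0; 1 0 0 0 0; 1 0 0 0 0"}}

```text
clock: 21.63
tcp_pos: [0.6434, 0.2329, 0.0236]
tcp_rot: [0.016, 0.711, 0.703, 0.015]
contact_force: [-0.8, 0.1, -0.7]
gripper_width: 0.573
```

```bash
python3 go.py 0.643 0.2325 0.022 0
```

```text
t 21.63 pos [0.6434 0.2329 0.0236] jaw -0.7 tilt 2.59 w 0.573 F [-0.8  0.1 -0.7] q [ 0.03  0.72 -0.64  1.64  0.55  0.92 -0.84]
shares [-0.02 -0.03  0.08] roll -0.0058
```

Request:
{"method": "play_rows", "body": {"series": "1 0 0 0.1 0; 1 0 0 0 0; -0.5 0 0 0 0; -0.5 0 0 0 0; -1 0 0 0 0"}}

```text
clock: 22.05
tcp_pos: [0.6446, 0.2334, 0.0229]
tcp_rot: [0.017, 0.711, 0.702, 0.017]
contact_force: [-0.2, -1.3, 0.0]
gripper_width: 0.871
```

Request:
{"method": "play_rows", "body": {"series": "-1 0 0 0 0; -1 0 0 -0.3 0; -1 0 0 -0.8 0; -1 0 0 -1 0; -1 0 -0.4 -1 0"}}

```text
clock: 22.47
tcp_pos: [0.6324, 0.2319, 0.0849]
tcp_rot: [0.016, 0.712, 0.702, 0.014]
contact_force: [0.4, -0.4, -0.2]
gripper_width: 1.001
```

```bash
python3 go.py 0.4445 0.119 0.1 0
python3 - <<'E'
from h import *
shot("side","s4.png");
E
```

```text
t 22.47 pos [0.6324 0.2319 0.0849] jaw -0.8 tilt 2.41 w 1.001 F [ 0.4 -0.4 -0.2] q [ 0.05  0.64 -0.69  1.63  0.49  1.01 -0.81]
shares [-5.77 -9.28 -1.13] roll -0.0064
```

View pics/s4.png

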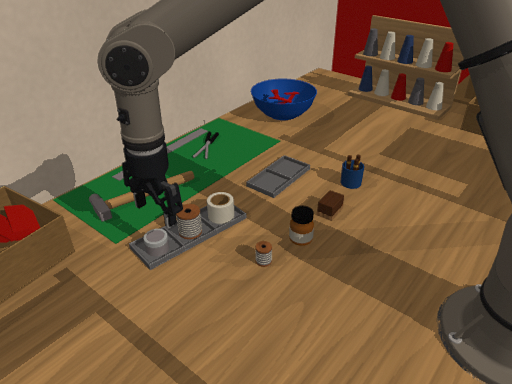

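Request:
{"method": "play_rows", "body": {"series": "-1 0 -0.9 -0.7 0; -1 -0.3 -1 -0.4 0; -1 -0.8 -1 0 0; -1 -0.8 -1 0 0; -1 -0.8 -1 0 0"}}

```text
clock: 22.93
tcp_pos: [0.5354, 0.1882, 0.1184]
tcp_rot: [0.019, 0.709, 0.704, 0.026]
contact_force: [-0.6, 1.1, 0.0]
gripper_width: 0.999
```

Request:
{"method": "play_rows", "body": {"series": "-1 -0.7 -1 0 0; -1 -0.7 -1 0 0; -1 -0.7 -1 0 0; -1 -0.4 -0.4 0 0; -1 0 0 0 0"}}

```text
clock: 23.35
tcp_pos: [0.4615, 0.1345, 0.1184]
tcp_rot: [0.023, 0.709, 0.704, 0.026]
contact_force: [0.2, -0.1, -0.1]
gripper_width: 0.999
```

```bash
python3 go.py 0.4445 0.119 0.07 0
```

```text
t 23.35 pos [0.4615 0.1345 0.1184] jaw -0.4 tilt 4.01 w 0.999 F [ 0.2 -0.1 -0.1] q [ 0.33  0.26 -0.81  2.09  0.29  0.83 -0.66]
shares [-0.79 -1.01  2.35] roll -0.003
```

Request:
{"method": "play_rows", "body": {"series": "-1 -0.3 -0.3 0.4 0; -1 -0.3 -0.4 0.4 0; -1 -0.2 -0.3 0.4 0; -1 0 0 0.4 0; -1 0 0 0 0"}}

```text
clock: 23.77
tcp_pos: [0.4509, 0.1225, 0.0885]
tcp_rot: [0.027, 0.708, 0.705, 0.033]
contact_force: [1.0, 0.3, -0.4]
gripper_width: 1.007
```

```bash
python3 go.py 0.4445 0.119 0.06 0
```

```text
t 23.77 pos [0.4509 0.1225 0.0885] jaw -0.3 tilt 4.83 w 1.007 F [ 1.   0.3 -0.4] q [ 0.33  0.28 -0.79  2.15  0.33  0.74 -0.68]
shares [-0.19 -0.44  1.39] roll -0.0027
```

Request:
{"method": "play_rows", "body": {"series": "-1 -0.2 -0.4 0.5 0; -1 0 0 0.5 0; -1 0 0 0.5 0; -1 0 0 0 0; -1 0 0 0 0"}}

```text
clock: 24.18
tcp_pos: [0.4509, 0.1241, 0.0582]
tcp_rot: [0.026, 0.707, 0.706, 0.037]
contact_force: [1.0, 0.4, 0.3]
gripper_width: 0.999
```

```bash
python3 go.py 0.4445 0.119 0.014 0
```

```text
t 24.18 pos [0.4509 0.1241 0.0582] jaw -0.2 tilt 5.16 w 0.999 F [1.  0.4 0.3] q [ 0.29  0.33 -0.76  2.18  0.41  0.67 -0.75]
shares [-0.29 -0.51  2.17] roll -0.0014
```

Request:
{"method": "play_rows", "body": {"series": "-1 -0.3 -0.5 0.4 0; -1 0 0 0.5 0; -1 0 0 0.5 0; -1 0 0 0.4 0; -1 0 0 0 0"}}

```text
clock: 24.6
tcp_pos: [0.4497, 0.1223, 0.0237]
tcp_rot: [0.027, 0.707, 0.706, 0.041]
contact_force: [-0.9, -0.0, 0.4]
gripper_width: 0.999
```

```bash
python3 go.py 0.4445 0.119 0.014 0
```

```text
t 24.6 pos [0.4497 0.1223 0.0237] jaw -0.1 tilt 5.67 w 0.999 F [-0.9 -0.   0.4] q [ 0.24  0.38 -0.7   2.21  0.5   0.59 -0.82]
shares [-0.18 -0.3   0.45] roll -0.001
```

Request:
{"method": "play_rows", "body": {"series": "-1 -0.2 -0.3 0.3 0; -1 0 0 0 0; -1 0 0 0 0"}}

```text
clock: 24.85
tcp_pos: [0.4453, 0.1193, 0.0176]
tcp_rot: [0.028, 0.706, 0.706, 0.042]
contact_force: [-0.1, -0.5, 1.0]
gripper_width: 1.001
```

```bash
python3 go.py 0.4445 0.119 0.014 0
```

```text
t 24.85 pos [0.4453 0.1193 0.0176] jaw -0.1 tilt 5.81 w 1.001 F [-0.1 -0.5  1. ] q [ 0.24  0.39 -0.7   2.23  0.51  0.57 -0.84]
shares [-0.02 -0.06  0.17] roll -0.0007
```

Request:
{"method": "play_rows", "body": {"series": "1 0 0 0 0; 1 0 0 0 0; 1 0 0 0 0; 1 0 0 0 0; 1 0 0 0 0", "force": 30}}

```text
clock: 25.27
tcp_pos: [0.446, 0.1193, 0.019]
tcp_rot: [0.029, 0.707, 0.706, 0.043]
contact_force: [-2.3, 0.5, 4.8]
gripper_width: 0.388
```

Request:
{"method": "play_rows", "body": {"series": "1 0 0 0 0; 1 0 0 0 0; 1 0 0 0 0"}}

```text
clock: 25.52
tcp_pos: [0.4461, 0.1194, 0.0194]
tcp_rot: [0.029, 0.706, 0.706, 0.043]
contact_force: [0.2, -0.6, -0.8]
gripper_width: 0.389
```

```bash
python3 go.py 0.610 -0.1145 0.07 0
```

```text
t 25.52 pos [0.4461 0.1194 0.0194] jaw -0.1 tilt 5.93 w 0.389 F [ 0.2 -0.6 -0.8] q [ 0.24  0.38 -0.7   2.23  0.51  0.57 -0.83]
shares [-11.64   8.43  -1.92] roll -0.0009
```

Request:
{"method": "play_rows", "body": {"series": "1 0 0 -0.8 0; 1 0 0.2 -0.9 0; 1 0 0.8 -0.9 0; 1 0 0.9 -0.6 0; 1 0 1 0 0"}}

```text
clock: 25.93
tcp_pos: [0.4921, 0.117, 0.0886]
tcp_rot: [0.027, 0.705, 0.708, 0.038]
contact_force: [0.4, -0.1, -0.9]
gripper_width: 0.39
```

Request:
{"method": "play_rows", "body": {"series": "1 -0.4 1 0 0; 1 -0.8 0.8 0 0; 1 -1 0.6 0 0; 1 -1 0.4 0 0; 1 -1 0.4 0 0"}}

```text
clock: 26.35
tcp_pos: [0.5636, 0.0366, 0.096]
tcp_rot: [0.028, 0.702, 0.71, 0.043]
contact_force: [0.1, -0.0, -1.3]
gripper_width: 0.389
```

```bash
python3 go.py 0.610 -0.1145 0.07 0
```

```text
t 26.35 pos [0.5636 0.0366 0.096 ] jaw 0.6 tilt 5.87 w 0.389 F [ 0.1 -0.  -1.3] q [ 0.47  0.42 -0.74  1.95  0.39  0.81 -0.46]
shares [-7.61  2.1   1.35] roll 0.0053
```

Request:
{"method": "play_rows", "body": {"series": "1 -1 0.3 0 0; 1 -1 0.3 0 0; 1 -1 0.3 0 0; 1 -1 0.3 0 0; 1 -1 0.3 0 0"}}

```text
clock: 26.77
tcp_pos: [0.5963, -0.0685, 0.0957]
tcp_rot: [0.027, 0.702, 0.71, 0.043]
contact_force: [-0.4, 0.5, -0.3]
gripper_width: 0.385
```

Request:
{"method": "play_rows", "body": {"series": "1 -0.9 0.2 0 0; 1 -0.9 0.2 0.3 0; 1 -0.4 0.1 0.4 0; 1 0 0 0.3 0; 1 0 0 0 0"}}

```text
clock: 27.18
tcp_pos: [0.6094, -0.1214, 0.0729]
tcp_rot: [0.028, 0.705, 0.707, 0.042]
contact_force: [-0.4, -0.1, -0.2]
gripper_width: 0.387
```

```bash
python3 go.py 0.610 -0.1145 0.04 0
```

```text
t 27.18 pos [ 0.6094 -0.1214  0.0729] jaw 0.1 tilt 5.79 w 0.387 F [-0.4 -0.1 -0.2] q [ 0.66  0.54 -0.68  1.82  0.41  0.83 -0.2 ]
shares [ 0.31 -0.13  1.65] roll 0.0005
```

Request:
{"method": "play_rows", "body": {"series": "1 0.3 -0.1 0.4 0; 1 0 0 0.5 0; 1 0 0 0.5 0; 1 0 0 0 0; 1 0 0 0 0"}}

```text
clock: 27.6
tcp_pos: [0.6086, -0.1069, 0.0411]
tcp_rot: [0.025, 0.702, 0.71, 0.043]
contact_force: [1.5, 1.0, -0.4]
gripper_width: 0.388
```

```bash
python3 go.py 0.610 -0.1145 0.026 0
```

```text
t 27.6 pos [ 0.6086 -0.1069  0.0411] jaw 0.5 tilt 5.69 w 0.388 F [ 1.5  1.  -0.4] q [ 0.62  0.58 -0.66  1.85  0.45  0.77 -0.24]
shares [-0.4  -0.01  0.75] roll 0.0045
```

Run:
```python
from h import *
d=shot("side","s5.png"); cv2.imwrite("pics/s5c.png",cv2.resize(np.array(d["pixels"])[110:230,210:350],(700,600),interpolation=2))
```

```text
(no output)
```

View pics/s5c.png

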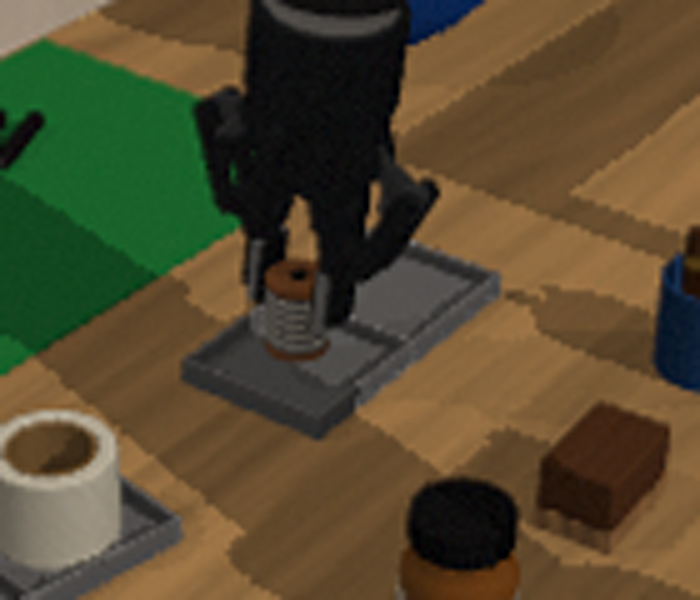

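Request:
{"method": "play_rows", "body": {"series": "1 -0.4 0 0.4 0; 1 0 0 0.3 0; 1 0 0 0 0; 1 0 0 0 0"}}

```text
clock: 27.98
tcp_pos: [0.6107, -0.1152, 0.0263]
tcp_rot: [0.026, 0.702, 0.71, 0.043]
contact_force: [0.4, -0.0, -0.6]
gripper_width: 0.386
```

```bash
python3 go.py 0.610 -0.1145 0.0235 0
```

```text
t 27.98 pos [ 0.6107 -0.1152  0.0263] jaw 0.6 tilt 5.74 w 0.386 F [ 0.4 -0.  -0.6] q [ 0.62  0.6  -0.64  1.85  0.47  0.75 -0.24]
shares [ 0.03 -0.05  0.14] roll 0.0047
```

Request:
{"method": "play_rows", "body": {"series": "1 0 0 0.13 0; 1 0 0 0 0; 1 0 0 0 0"}}

```text
clock: 28.23
tcp_pos: [0.6112, -0.1157, 0.0236]
tcp_rot: [0.026, 0.703, 0.71, 0.043]
contact_force: [-0.2, -0.3, -0.4]
gripper_width: 0.387
```

Request:
{"method": "play_rows", "body": {"series": "0 0 0 0 0; -0.3 0 0 0 0; -0.5 0 0 0 0; -1 0 0 -0.1 0; -1 0 0 -0.3 0"}}

```text
clock: 28.65
tcp_pos: [0.6104, -0.1156, 0.032]
tcp_rot: [0.026, 0.703, 0.71, 0.043]
contact_force: [-0.8, -0.3, 0.1]
gripper_width: 0.991
```

Request:
{"method": "play_rows", "body": {"series": "-1 0 0 -0.7 0; -1 0 0 -0.9 0; -1 0 0 -0.9 0; -1 0 -0.5 -0.6 0; -1 0 -0.5 -0.4 0"}}

```text
clock: 29.07
tcp_pos: [0.5848, -0.1165, 0.107]
tcp_rot: [0.027, 0.702, 0.71, 0.044]
contact_force: [-0.1, 0.3, 0.8]
gripper_width: 1.0
```

```bash
python3 go.py 0.427 -0.112 0.1 5.3
python3 - <<'E'
from h import *
d=shot("side","s6.png"); cv2.imwrite("pics/s6c.png",cv2.resize(np.array(d["pixels"])[110:230,210:350],(700,600),interpolation=2))
E
```

```text
t 29.07 pos [ 0.5848 -0.1165  0.107 ] jaw 0.6 tilt 5.95 w 1.0 F [-0.1  0.3  0.8] q [ 0.72  0.46 -0.72  1.86  0.36  0.86 -0.15]
shares [ 0.32 -7.88 -0.44] roll -0.0389
```

View pics/s6c.png

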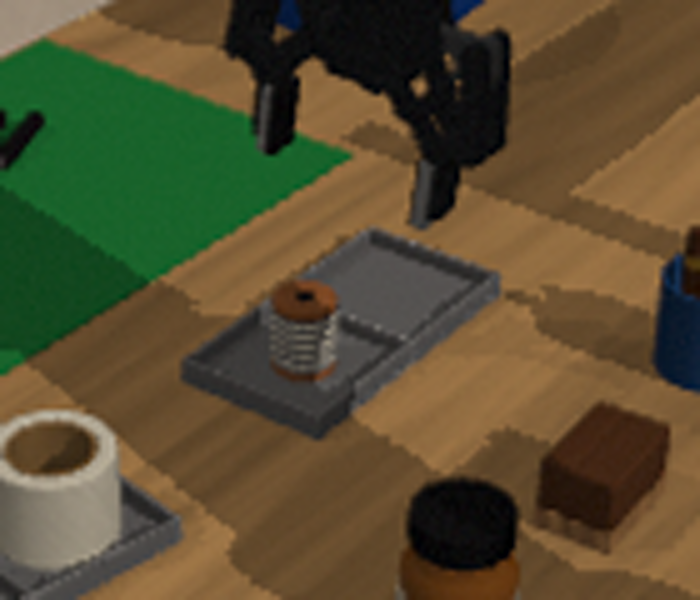

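Request:
{"method": "play_rows", "body": {"series": "-1 0 1 0 0; -1 0 1 0 0; -1 0 1 0 0; -1 0 1 0 0; -1 0 1 0 0"}}

```text
clock: 29.53
tcp_pos: [0.6825, -0.1185, 0.1238]
tcp_rot: [0.03, 0.703, 0.71, 0.041]
contact_force: [-0.4, 0.5, -0.6]
gripper_width: 1.002
```

```bash
python3 go.py 0.427 -0.112 0.1 5.3
```

```text
t 29.53 pos [ 0.6825 -0.1185  0.1238] jaw 0.5 tilt 5.84 w 1.002 F [-0.4  0.5 -0.6] q [ 0.6   0.59 -0.68  1.61  0.41  0.99 -0.18]
shares [  0.44 -12.83  -0.09] roll -0.0399
```

Request:
{"method": "play_rows", "body": {"series": "-1 0 -0.5 0 0; -1 0 -0.5 0 0; -1 0 -0.5 0 0; -1 0 -0.5 0 0; -1 0 -0.5 0 0"}}

```text
clock: 29.95
tcp_pos: [0.6354, -0.1169, 0.1211]
tcp_rot: [0.031, 0.702, 0.71, 0.045]
contact_force: [1.0, 0.2, -0.2]
gripper_width: 0.998
```

```bash
python3 go.py 0.427 -0.112 0.1 5.3
```

```text
t 29.95 pos [ 0.6354 -0.1169  0.1211] jaw 0.6 tilt 6.31 w 0.998 F [ 1.   0.2 -0.2] q [ 0.66  0.52 -0.71  1.73  0.38  0.92 -0.17]
shares [  0.35 -10.47  -0.07] roll -0.0393
```

Request:
{"method": "play_rows", "body": {"series": "-1 0 0 -1 0; -1 0 0 -1 0; -1 0 0 -1 0; -1 0 0 -1 0; -1 0 0 -1 0"}}

```text
clock: 30.37
tcp_pos: [0.6097, -0.1197, 0.217]
tcp_rot: [0.025, 0.703, 0.71, 0.037]
contact_force: [0.3, -0.2, 0.2]
gripper_width: 1.0
```

```bash
python3 go.py 0.427 -0.112 0.1 5.3
```

```text
t 30.37 pos [ 0.6097 -0.1197  0.217 ] jaw 0.6 tilt 5.08 w 1.0 F [ 0.3 -0.2  0.2] q [ 0.73  0.39 -0.76  1.68  0.28  1.1  -0.09]
shares [ 0.39 -9.6   5.04] roll -0.0393
```

Request:
{"method": "play_rows", "body": {"series": "-1 0 0 0 0; -1 0 0 0 0"}}

```text
clock: 30.53
tcp_pos: [0.6093, -0.1202, 0.2217]
tcp_rot: [0.028, 0.703, 0.71, 0.038]
contact_force: [-0.5, -0.6, -0.8]
gripper_width: 1.001
```

```bash
python3 go.py 0.427 -0.112 0.1 5.3
```

```text
t 30.53 pos [ 0.6093 -0.1202  0.2217] jaw 0.5 tilt 5.37 w 1.001 F [-0.5 -0.6 -0.8] q [ 0.73  0.38 -0.76  1.68  0.28  1.1  -0.09]
shares [ 0.43 -9.64  5.22] roll -0.0397
```

Request:
{"method": "play_rows", "body": {"series": "-1 0 0 -1 0; -1 0 0 1 0; -1 0 0 -1 0; -1 0 0 1 0; -1 0 0 0 0"}}

```text
clock: 30.95
tcp_pos: [0.6024, -0.1209, 0.2166]
tcp_rot: [0.025, 0.703, 0.71, 0.034]
contact_force: [-1.6, -0.4, -2.5]
gripper_width: 1.001
```

```bash
python3 go.py 0.427 -0.112 0.1 5.3
```

```text
t 30.95 pos [ 0.6024 -0.1209  0.2166] jaw 0.5 tilt 4.82 w 1.001 F [-1.6 -0.4 -2.5] q [ 0.74  0.38 -0.76  1.69  0.28  1.1  -0.09]
shares [ 0.47 -9.22  5.08] roll -0.04
```

Request:
{"method": "play_rows", "body": {"series": "-1 0 0 0.25 0; -1 0 0 0.25 0; -1 0 0 0.25 0; -1 0 0 0.25 0; -1 0 0 0.25 0"}}

```text
clock: 31.37
tcp_pos: [0.6037, -0.1205, 0.1898]
tcp_rot: [0.025, 0.703, 0.71, 0.033]
contact_force: [0.4, 0.1, 0.4]
gripper_width: 1.001
```

```bash
python3 go.py 0.427 -0.112 0.1 5.3
```

```text
t 31.37 pos [ 0.6037 -0.1205  0.1898] jaw 0.5 tilt 4.8 w 1.001 F [0.4 0.1 0.4] q [ 0.72  0.41 -0.75  1.72  0.3   1.05 -0.11]
shares [ 0.46 -9.17  3.75] roll -0.0398
```

Request:
{"method": "play_rows", "body": {"series": "-1 0 0 -1 0; -1 0 0 1 0; -1 0 0 -1 0; -1 0 0 1 0; -1 0 0 -1 0"}}

```text
clock: 31.78
tcp_pos: [0.5978, -0.1208, 0.2018]
tcp_rot: [0.02, 0.703, 0.71, 0.03]
contact_force: [-2.1, -1.2, -2.6]
gripper_width: 0.999
```

Request:
{"method": "play_rows", "body": {"series": "-1 0 0 1 0; -1 0 0 -1 0; -1 0 0 1 0; -1 0 0 -1 0; -1 0 0 1 0"}}

```text
clock: 32.2
tcp_pos: [0.6036, -0.1201, 0.1854]
tcp_rot: [0.024, 0.703, 0.71, 0.034]
contact_force: [2.5, 0.5, 1.8]
gripper_width: 1.001
```

Request:
{"method": "play_rows", "body": {"series": "-1 0 0 0 0; -1 0 0 0 0"}}

```text
clock: 32.37
tcp_pos: [0.6014, -0.1201, 0.1819]
tcp_rot: [0.021, 0.703, 0.71, 0.032]
contact_force: [0.3, 0.0, 1.3]
gripper_width: 1.001
```

```bash
python3 go.py 0.427 -0.112 0.1 5.3
```

```text
t 32.37 pos [ 0.6014 -0.1201  0.1819] jaw 0.5 tilt 4.4 w 1.001 F [0.3 0.  1.3] q [ 0.72  0.42 -0.75  1.73  0.3   1.04 -0.11]
shares [ 0.44 -9.    3.44] roll -0.0397
```

Request:
{"method": "play_rows", "body": {"series": "-1 0 -1 0.2 -0.02; -1 0.1 -1 0.2 -0.02; -1 0.1 -1 0.2 0; -1 0.1 -1 0.2 0; -1 0.1 -1 0.2 0"}}

```text
clock: 32.78
tcp_pos: [0.5069, -0.1173, 0.1573]
tcp_rot: [0.026, 0.67, 0.741, 0.036]
contact_force: [-0.3, 0.8, -0.8]
gripper_width: 1.0
```

Request:
{"method": "play_rows", "body": {"series": "-1 0 -1 0.5 0; -1 0 -0.9 0.5 0; -1 0 -0.8 0.5 0; -1 0 -0.4 0.3 0; -1 0 0 0 0"}}

```text
clock: 33.2
tcp_pos: [0.4442, -0.1236, 0.1168]
tcp_rot: [0.029, 0.67, 0.741, 0.034]
contact_force: [0.3, -0.3, 1.8]
gripper_width: 0.999
```

```bash
python3 go.py 0.427 -0.112 0.06 5.3
```

```text
t 33.2 pos [ 0.4442 -0.1236  0.1168] jaw 5.7 tilt 5.1 w 0.999 F [ 0.3 -0.3  1.8] q [ 0.94  0.21 -0.82  2.14  0.19  0.78  0.11]
shares [ 0.65 -1.05  2.76] roll 0.0037
```

Request:
{"method": "play_rows", "body": {"series": "-1 0.3 -0.5 0.5 0; -1 0.3 -0.5 0.5 0; -1 0 0 0.5 0; -1 0 0 0.5 0; -1 0 0 0 0"}}

```text
clock: 33.62
tcp_pos: [0.4351, -0.1133, 0.079]
tcp_rot: [0.035, 0.67, 0.741, 0.038]
contact_force: [-0.6, 0.2, 0.1]
gripper_width: 0.999
```

```bash
python3 go.py 0.427 -0.112 0.016 5.3
```

```text
t 33.62 pos [ 0.4351 -0.1133  0.079 ] jaw 5.8 tilt 5.85 w 0.999 F [-0.6  0.2  0.1] q [ 0.9   0.25 -0.79  2.21  0.26  0.67  0.03]
shares [ 0.11 -0.72  3.09] roll 0.004
```

Request:
{"method": "play_rows", "body": {"series": "-1 0.1 -0.5 0.5 0; -1 0 -0.2 0.5 0; -1 0 0 0.5 0; -1 0 0 0.3 0; -1 0 0 0 0"}}

```text
clock: 34.03
tcp_pos: [0.4349, -0.1123, 0.046]
tcp_rot: [0.04, 0.669, 0.741, 0.042]
contact_force: [-0.2, -0.2, -0.0]
gripper_width: 1.004
```

```bash
python3 go.py 0.427 -0.112 0.016 5.3
```

```text
t 34.03 pos [ 0.4349 -0.1123  0.046 ] jaw 5.9 tilt 6.62 w 1.004 F [-0.2 -0.2 -0. ] q [ 0.84  0.31 -0.75  2.24  0.34  0.58 -0.05]
shares [ 0.06 -0.56  1.44] roll 0.0051
```

Request:
{"method": "play_rows", "body": {"series": "-1 0 -0.5 0.2 0; -1 0 -0.3 0.4 0; -1 0 0 0.4 0; -1 0 0 0.3 0; -1 0 0 0 0"}}

```text
clock: 34.45
tcp_pos: [0.4235, -0.1147, 0.0185]
tcp_rot: [0.042, 0.669, 0.741, 0.043]
contact_force: [0.5, -0.4, 0.7]
gripper_width: 0.997
```

```bash
python3 go.py 0.427 -0.112 0.016 5.3
```

```text
t 34.45 pos [ 0.4235 -0.1147  0.0185] jaw 5.9 tilt 6.9 w 0.997 F [ 0.5 -0.4  0.7] q [ 0.81  0.35 -0.7   2.29  0.41  0.5  -0.1 ]
shares [0.12 0.17 0.15] roll 0.005
```

Request:
{"method": "play_rows", "body": {"series": "-1 0.1 0.25 0.1 0; -1 0 0 0 0; -1 0 0 0 0"}}

```text
clock: 34.7
tcp_pos: [0.4287, -0.112, 0.017]
tcp_rot: [0.042, 0.669, 0.741, 0.043]
contact_force: [-1.4, 0.0, -0.9]
gripper_width: 1.0
```

```bash
python3 go.py 0.427 -0.112 0.016 5.3
python3 - <<'E'
from h import *
d=shot("side","s7.png"); cv2.imwrite("pics/s7c.png",cv2.resize(np.array(d["pixels"])[130:250,270:410],(700,600),interpolation=2))
E
```

```text
t 34.7 pos [ 0.4287 -0.112   0.017 ] jaw 5.9 tilt 6.89 w 1.0 F [-1.4  0.  -0.9] q [ 0.79  0.36 -0.69  2.28  0.42  0.5  -0.12]
shares [ 0.01 -0.09  0.04] roll 0.0049
```

View pics/s7c.png

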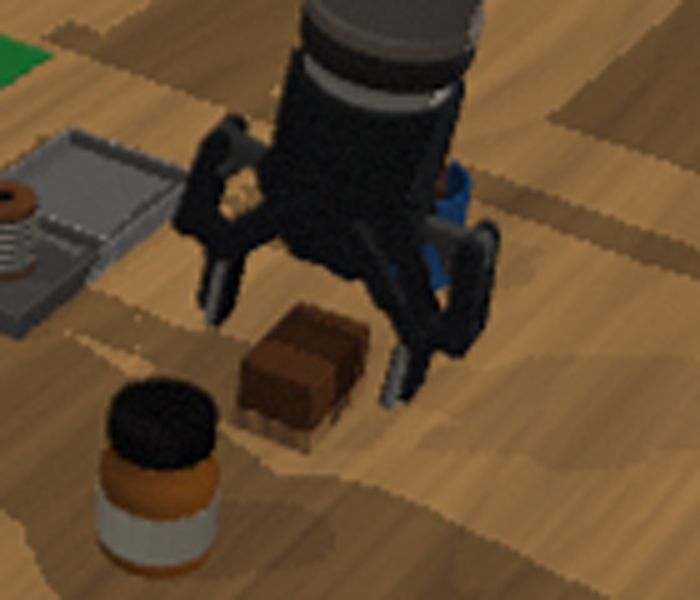

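Request:
{"method": "play_rows", "body": {"series": "1 0 0 0 0; 1 0 0 0 0; 1 0 0 0 0; 1 0 0 0 0; 1 0 0 0 0", "force": 30}}

```text
clock: 35.17
tcp_pos: [0.4296, -0.1121, 0.0183]
tcp_rot: [0.043, 0.669, 0.741, 0.043]
contact_force: [-1.1, 1.1, -0.4]
gripper_width: 0.476
```

Request:
{"method": "play_rows", "body": {"series": "1 0 0 0 0; 1 0 0 0 0; 1 0 0 0 0"}}

```text
clock: 35.42
tcp_pos: [0.4294, -0.1122, 0.0184]
tcp_rot: [0.043, 0.669, 0.741, 0.043]
contact_force: [0.9, 0.8, -0.6]
gripper_width: 0.482
```

```bash
python3 go.py 0.613 -0.1985 0.08 2
python3 - <<'E'
from h import *
d=shot("side","s8.png"); cv2.imwrite("pics/s8c.png",cv2.resize(np.array(d["pixels"])[130:250,270:410],(700,600),interpolation=2))
E
```

```text
t 35.42 pos [ 0.4294 -0.1122  0.0184] jaw 5.9 tilt 6.97 w 0.482 F [ 0.9  0.8 -0.6] q [ 0.79  0.35 -0.69  2.28  0.42  0.51 -0.12]
shares [-5.25  9.   -1.97] roll 0.0324
```

View pics/s8c.png

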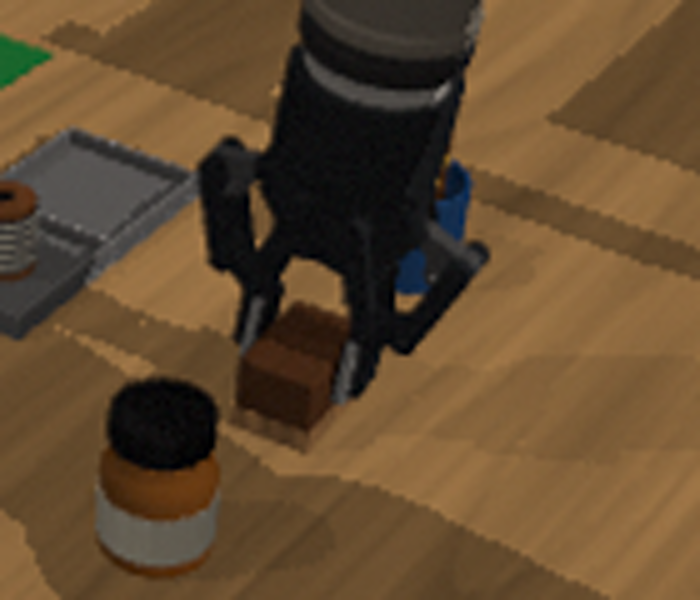

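Request:
{"method": "play_rows", "body": {"series": "1 0 0 -0.8 0; 1 0 0.2 -0.9 0; 1 0 0.8 -0.9 0; 1 0 1 -0.5 0.02; 1 0 1 0 0.01"}}

```text
clock: 35.88
tcp_pos: [0.4748, -0.1075, 0.0861]
tcp_rot: [0.037, 0.694, 0.718, 0.04]
contact_force: [0.6, 0.4, 0.2]
gripper_width: 0.48
```

Request:
{"method": "play_rows", "body": {"series": "1 0 1 0 0; 1 -0.5 1 0 0; 1 -0.8 0.9 0 0; 1 -0.8 0.8 0 0; 1 -0.8 0.8 0 0"}}

```text
clock: 36.3
tcp_pos: [0.5712, -0.1598, 0.0974]
tcp_rot: [0.038, 0.691, 0.721, 0.041]
contact_force: [0.1, 0.4, -0.4]
gripper_width: 0.476
```

```bash
python3 go.py 0.613 -0.1985 0.08 2
```

```text
t 36.3 pos [ 0.5712 -0.1598  0.0974] jaw 2.4 tilt 6.36 w 0.476 F [ 0.1  0.4 -0.4] q [ 0.78  0.46 -0.71  1.88  0.37  0.82 -0.06]
shares [-2.02  1.9   1.08] roll 0.0031
```

Request:
{"method": "play_rows", "body": {"series": "1 -0.7 0.7 0 0; 1 -0.7 0.6 0 0; 1 -0.5 0.4 0.3 0; 1 0 0 0.4 0; 1 0 0 0 0"}}

```text
clock: 36.72
tcp_pos: [0.6126, -0.2027, 0.0851]
tcp_rot: [0.038, 0.693, 0.718, 0.041]
contact_force: [-0.5, 1.7, -0.2]
gripper_width: 0.474
```

```bash
python3 go.py 0.613 -0.1985 0.04 2
```

```text
t 36.72 pos [ 0.6126 -0.2027  0.0851] jaw 2.0 tilt 6.47 w 0.474 F [-0.5  1.7 -0.2] q [ 0.78  0.55 -0.67  1.77  0.41  0.85 -0.03]
shares [ 0.2  -0.23  2.25] roll 0.0004
```

Request:
{"method": "play_rows", "body": {"series": "1 0.2 -0.2 0.5 0; 1 0 0 0.6 0; 1 0 0 0.6 0; 1 0 0 0.3 0; 1 0 0 0 0"}}

```text
clock: 37.13
tcp_pos: [0.6086, -0.1941, 0.039]
tcp_rot: [0.036, 0.692, 0.72, 0.04]
contact_force: [0.2, 0.3, -0.8]
gripper_width: 0.477
```

```bash
python3 go.py 0.613 -0.1985 0.024 2
python3 - <<'E'
from h import *
d=shot("side","s9.png"); cv2.imwrite("pics/s9c.png",cv2.resize(np.array(d["pixels"])[110:230,230:370],(700,600),interpolation=2))
E
```

```text
t 37.13 pos [ 0.6086 -0.1941  0.039 ] jaw 2.3 tilt 6.14 w 0.477 F [ 0.2  0.3 -0.8] q [ 0.74  0.6  -0.64  1.8   0.46  0.78 -0.07]
shares [-0.23  0.13  0.77] roll 0.0023
```

View pics/s9c.png

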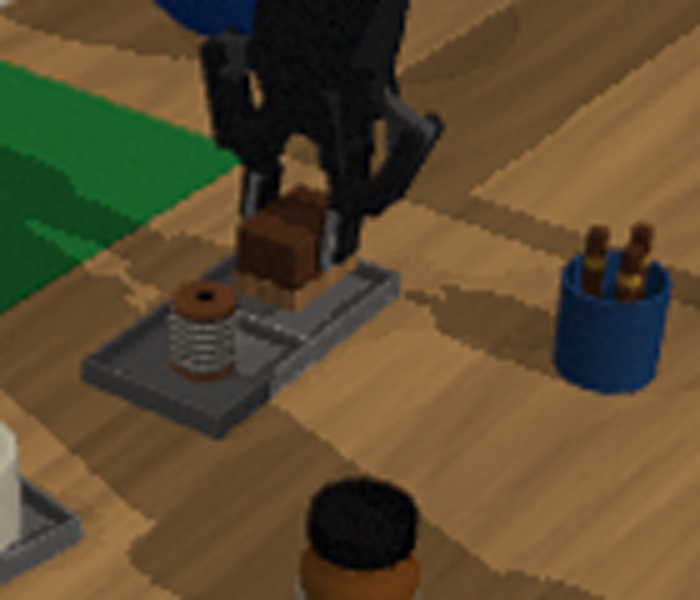

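Request:
{"method": "play_rows", "body": {"series": "1 -0.2 0.1 0.4 0; 1 0 0 0.3 0; 1 0 0 0 0; 1 0 0 0 0"}}

```text
clock: 37.52
tcp_pos: [0.6135, -0.198, 0.0251]
tcp_rot: [0.036, 0.692, 0.72, 0.041]
contact_force: [0.3, -0.5, -0.7]
gripper_width: 0.478
```

```bash
python3 go.py 0.613 -0.1985 0.023 2
```

```text
t 37.52 pos [ 0.6135 -0.198   0.0251] jaw 2.3 tilt 6.23 w 0.478 F [ 0.3 -0.5 -0.7] q [ 0.73  0.63 -0.63  1.8   0.48  0.76 -0.08]
shares [-0.02 -0.04  0.1 ] roll 0.0025
```

Request:
{"method": "play_rows", "body": {"series": "1 0 0 0.1 0; 1 0 0 0 0; 1 0 0 0 0"}}

```text
clock: 37.77
tcp_pos: [0.6143, -0.1984, 0.0235]
tcp_rot: [0.037, 0.692, 0.72, 0.041]
contact_force: [-0.2, 0.5, -0.3]
gripper_width: 0.479
```

Request:
{"method": "play_rows", "body": {"series": "-0.2 0 0 0 0; -0.3 0 0 0 0; -0.5 0 0 0 0; -1 0 0 -0.1 0; -1 0 0 -0.3 0"}}

```text
clock: 38.18
tcp_pos: [0.6137, -0.1984, 0.0321]
tcp_rot: [0.037, 0.692, 0.72, 0.041]
contact_force: [-0.4, -0.3, 1.5]
gripper_width: 0.992
```

Request:
{"method": "play_rows", "body": {"series": "-1 0 0 -0.7 0; -1 0 0 -1 0; -1 0 0 -1 0; -1 0 0 -1 0; -1 0 0 -1 0"}}

```text
clock: 38.6
tcp_pos: [0.6007, -0.198, 0.1303]
tcp_rot: [0.035, 0.691, 0.721, 0.04]
contact_force: [0.6, 0.2, 0.0]
gripper_width: 0.998
```

Request:
{"method": "play_rows", "body": {"series": "-1 -1 0 -0.5 0; -1 -1 0 0 0; -1 -1 0 0 0; -1 -1 0 0 0; -1 -1 0 0 0"}}

```text
clock: 39.02
tcp_pos: [0.61, -0.294, 0.1569]
tcp_rot: [0.043, 0.686, 0.725, 0.044]
contact_force: [0.1, 0.4, -0.3]
gripper_width: 1.0
```

Request:
{"method": "play_rows", "body": {"series": "-1 -1 0 0 0; -1 -1 0 0 0; -1 -1 0 0 0; -1 -0.5 0 0 0; -1 0 0 0 0"}}

```text
clock: 39.43
tcp_pos: [0.6133, -0.3735, 0.1651]
tcp_rot: [0.047, 0.688, 0.723, 0.044]
contact_force: [0.2, -1.2, 0.6]
gripper_width: 1.0
```

```bash
python3 go.py
python3 - <<'E'
from h import *
d=shot("side","s10.png"); cv2.imwrite("pics/s10c.png",cv2.resize(np.array(d["pixels"])[130:280,120:320],(800,600),interpolation=2))
d=shot("top","t10.png"); cv2.imwrite("pics/t10c.png",cv2.resize(np.array(d["pixels"])[110:260,150:350],(800,600),interpolation=2))
E
```

```text
t 39.43 pos [ 0.6133 -0.3735  0.1651] jaw 2.8 tilt 7.38 w 1.0 F [ 0.2 -1.2  0.6] q [ 0.98  0.59 -0.69  1.51  0.36  1.06  0.29]
```

View pics/s10c.png

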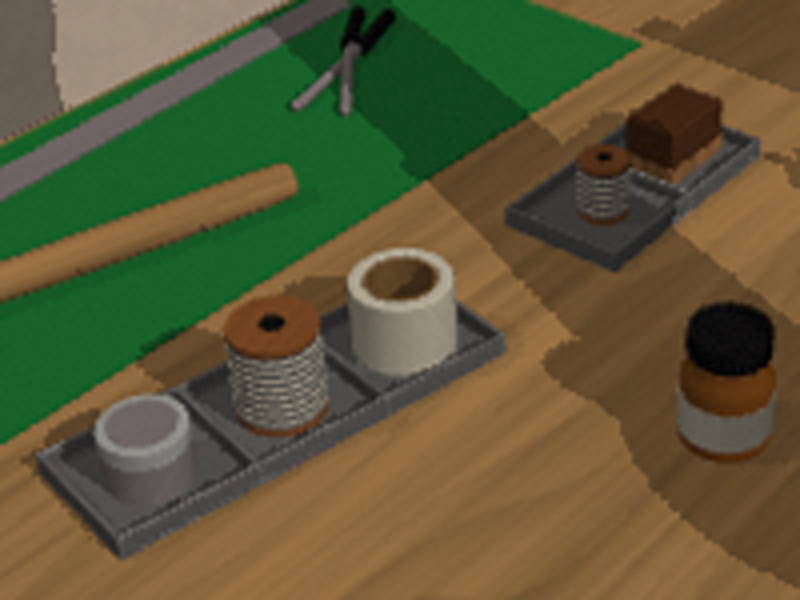

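View pics/t10c.png

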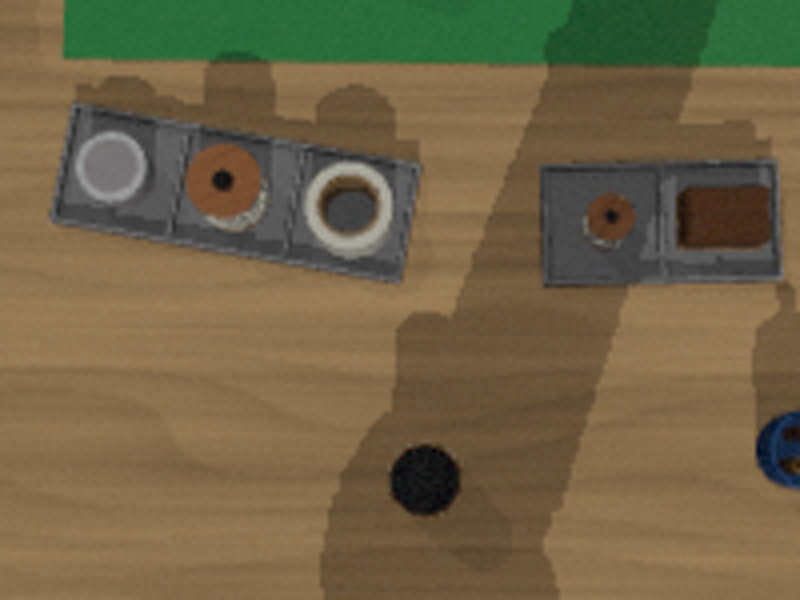

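View pics/s10.png

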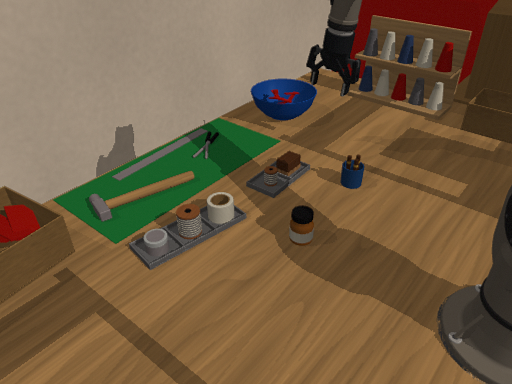

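Run:
```python
from h import *
a=load("top0.png");b=load("t10.png")
for n,(x0,y0,x1,y1),f in(("jar",(246,218,268,242),lambda h:h[...,2]<40),("cup",(336,208,366,236),lambda h:(h[...,0]>90)&(h[...,0]<130)&(h[...,1]>100))):
    for d in(a,b):
        h=cv2.cvtColor(d["p"],cv2.COLOR_BGR2HSV)[y0:y1,x0:x1]; print(n,np.argwhere(f(h)).mean(0)[::-1].round(2))
h=cv2.cvtColor(b["p"],cv2.COLOR_BGR2HSV).astype(int)
k=np.zeros(h.shape[:2],np.uint8);k[153:178,317:346]=((h[...,2]<82)&(h[...,1]>90))[153:178,317:346]
c=max(cv2.findContours(k,0,2)[0],key=cv2.contourArea); print("block",cv2.minAreaRect((plane(b,c[:,0],.044)[:,:2]*1000).astype(np.float32)),"want 613,-198")
job.close_job()
```

```text
jar [ 9.72 11.63]
jar [ 9.74 11.65]
cup [13.53 13.82]
cup [13.53 13.81]
block ((610.0429077148438, -195.67855834960938), (39.60472869873047, 64.65766906738281), 0.601525604724884) want 613,-198
the job is handed in; nothing more can be done
```

Both kits are made up, and I handed the job in at about 40 s of the 120 s allowed. I placed things in the order you listed:
- **Three-bay tray:** the large spool is in the middle bay, the tape roll in the right-hand bay (−y) and the tin in the left-hand bay (+y).
- **Two-bay tray:** the small spool is in the left-hand bay (+y) and the block is in the right-hand bay (−y), cork side down.

**Last checks:**
- The final side and top pictures show all five pieces upright inside their bays, with the gripper open and well clear.
- The block measured about 4 mm from its bay centre.
- The jar and cup are within 0.03 pixel of where they started in the top view.

**What was off:** the tool tilted gradually, reaching about 6–7° by the last two pieces. The small spool and the block were therefore released slightly tilted. Both look flat on the bay floor in the pictures, but I did not measure their flatness separately.

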